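Load the immersion rack with dropper bottles and latch its hold-down bar

TASK

Get the wire immersion rack ready for the bath: take the two dropper bottles out of the slanted stand and set one upright in each of the rack's two empty cells, gently, right down on its floor - they are glass. Then swing the rack's hold-down bar down over the three bottles and press it until its tip snaps under the spring clip, so that they cannot float up. Leave the screw-cap jar in the stand, the bottle already in the rack and everything else on the bench where they are.

Things in the scene. Friction and masses are not known exactly. Their poses are not given: they have to be found in the camera images.
- bottle_a: an amber glass dropper bottle, 70 g: round body 32 mm across up to 56 mm, narrowing to a black screw collar 24 mm across (62 to 77 mm) and a black rubber teat 13 mm across on top, 102 mm tall in all. Origin: centre of its underside; its z runs up its middle, towards the teat. It starts in one of the stand's pockets (which one varies), leaning with the pocket.
- bottle_b: an amber glass dropper bottle, 70 g: round body 32 mm across up to 56 mm, narrowing to a black screw collar 24 mm across (62 to 77 mm) and a black rubber teat 13 mm across on top, 102 mm tall in all. Origin: centre of its underside; its z runs up its middle, towards the teat. It starts in one of the stand's pockets (which one varies), leaning with the pocket.
- bottle_c: an amber glass dropper bottle, 70 g: round body 32 mm across up to 56 mm, narrowing to a black screw collar 24 mm across (62 to 77 mm) and a black rubber teat 13 mm across on top, 102 mm tall in all. Origin: centre of its underside; its z runs up its middle, towards the teat. The same kind of bottle, already standing in the rack's middle cell; it stays there.
- screw_jar: a plain amber screw-cap jar with no teat, 32 mm across and 74 mm tall, black cap 30 mm across, 70 g, in the remaining pocket of the stand, where it stays. Origin: centre of its underside; z up its middle.
- stand: grey plastic bottle stand, fixed, 104 x 188 x 61 mm, its -x side to the robot. Origin: centre of its foot. Three square pockets along its y (centres -66, 0, +66 mm), 38 mm wide inside, 35 mm deep, leaning 0.6 rad: their axis rises along its (-0.565, 0, 0.825), towards the robot. A bottle lies against the pocket's lower wall, its upper 67 mm showing, and comes out only along its own axis.
- rack: wire immersion rack, steel, fixed. Origin: on the bench under its middle cell. Three cells along its y (centres -44.5, 0, +44.5 mm; x = 0), 42 mm square inside, floor 8 mm above the bench, wires and dividers 36 mm high; bottle_c is in the middle, the outer two are empty. End plates at y = +-67 mm, 114 mm high; bar hinge outside the +y one, spring clip outside the -y one (to y = -97, z = 140 mm).
- bar (a joint): hold-down bar, a steel strip 14 x 172 mm on a stiff hinge (friction 0.13 N m: stays where left), in rad: 0 = closed, level along the rack from the hinge (+y end) to the clip (-y end), 8 mm over the bottles; 1.57 = upright; starts near 2.1, leaning out past the +y end. Closing, its tip meets the clip's nose near 0.07 and is pressed past it with 5 to 10 N at the thumb pad.
- clip (a joint): spring clip at the rack's -y end, a springy steel strip with a nose, in rad: 0 = at rest, grows as the bar's tip pushes it outward (about 0.03 as it passes). It needs no handling.
- bar_hinge (a point): the hinge axis of the bar, at x = 0, y = +86, z = 122 mm of the rack; the axis is parallel to the rack's x. Behind the rack, clear of it, stand the steel water baths (0.17 to 0.4 m high): their fronts are at x = 0.52 m or more from the robot, the right side of the rightmost at y = -0.08 m, left of the stand.
- thumb_pad (a point): middle of the outer face of the black rubber thumb pad (24 mm across the bar, 30 mm along it), 135 mm from the hinge and 6.5 mm above its axis when closed; this face is uppermost when the bar is closed and faces outward, away from the cells, when it is open.
- timer: a white bench timer, 74 x 71 x 18 mm, lying about; to be left alone. Origin: centre of its underside.
- pen: a marker pen, 135 mm long, 16 mm thick, lying about; to be left alone. Origin: centre of its underside.
There are look-alikes about, which are no part of the job. Leave any blue look-alike of the bottle_a alone.

How it is judged (in metres and radians):
On the way, in this order (a step that is already met when the one before it is completed fails the run):
1. both dropper bottles stand upright on the floor of the rack's outer cells, beside the one already there, the bar still open (x of bottle_a in the frame of rack between -0.012 and 0.012 m and y of bottle_a in the frame of rack between -0.062 and 0.062 m and z of bottle_a in the frame of rack between 0.004 and 0.012 m and angle between each of bottle_a, bottle_b, bottle_c's own z axis and vertical below 0.15 rad and x of bottle_b in the frame of rack between -0.012 and 0.012 m and y of bottle_b in the frame of rack between -0.062 and 0.062 m and z of bottle_b in the frame of rack between 0.004 and 0.012 m and x of bottle_c in the frame of rack between -0.012 and 0.012 m and y of bottle_c in the frame of rack between -0.062 and 0.062 m and z of bottle_c in the frame of rack between 0.004 and 0.012 m and value of joint bar above 0.5 rad), for 0.2 s.
2. the hold-down bar is snapped under the clip (value of joint bar below 0.025 rad and value of joint clip below 0.012 rad), for 0.2 s.
At the end, for the whole second after the job is handed in: Three dropper bottles upright (0.15 rad) on the rack floor (4 mm), one per cell (within 12 mm of the row's centre line), at rest; bar closed (below 0.025 rad), clip sprung back (below 0.012 rad); jar still in its pocket (moved under 12 mm) (all of step 2 and x of bottle_a in the frame of rack between -0.012 and 0.012 m and y of bottle_a in the frame of rack between -0.062 and 0.062 m and z of bottle_a in the frame of rack between 0.004 and 0.012 m and angle between each of bottle_a, bottle_b, bottle_c's own z axis and vertical below 0.15 rad and x of bottle_b in the frame of rack between -0.012 and 0.012 m and y of bottle_b in the frame of rack between -0.062 and 0.062 m and z of bottle_b in the frame of rack between 0.004 and 0.012 m and x of bottle_c in the frame of rack between -0.012 and 0.012 m and y of bottle_c in the frame of rack between -0.062 and 0.062 m and z of bottle_c in the frame of rack between 0.004 and 0.012 m and distance of screw_jar from where it was at the start of the episode below 0.012 m and linear speed of each of bottle_a, bottle_b, bottle_c below 0.02 m/s); the robot touches nothing.
It fails at once if a glass bottle dropped into the rack instead of being lowered (faster than 0.45 m/s inside a cell) ((x of bottle_a in the frame of rack between -0.03 and 0.03 m and y of bottle_a in the frame of rack between -0.075 and 0.075 m and z of bottle_a in the frame of rack below 0.045 m and linear speed of bottle_a above 0.45 m/s) or (x of bottle_b in the frame of rack between -0.03 and 0.03 m and y of bottle_b in the frame of rack between -0.075 and 0.075 m and z of bottle_b in the frame of rack below 0.045 m and linear speed of bottle_b above 0.45 m/s)).
It fails at once if the timer or the pen pushed away (more than 40 mm) (distance of any of timer, pen from where it was at the start of the episode above 0.04 m).
It fails at once if the jar taken out of its pocket (distance of screw_jar from where it was at the start of the episode above 0.04 m).
It also fails if it takes over 72 s, if anything falls off the work surface, if the arm or the gripper's body presses on something with over 40 N, if the wrist force passes 120 N, or if a joint passes its speed limit or range.

ROBOT

A 6-joint arm with a two-finger parallel gripper is mounted at the origin on a cart in front of the work surface, level with it; the furniture and walls round the work are solid. World frame = base frame: x ahead of the robot, y to its left, z up, the work surface at z = 0. Lengths are in mm, angles in rad, forces in N, time in s.
With the tool pointing down it reaches from about 275 to 750 mm from the base axis. Payload 10.2 kg.
Tool frame: the origin (TCP) lies at the centre of the arm's flange, where the gripper is bolted on; the fingertips stand 173 mm ahead of it and the grasp point (between the pads) lies 155 mm ahead of it; z points along the fingers, y is the line along which they close (so a half turn about z gives the same grasp; the last joint's range is limited). The gripper opens to 85 mm and grips with 20 to 120 N. Pads are 22 mm wide; open, the fingers measure 114 mm over their backs; the gripper's body (76 mm by 85 mm) begins 54 mm behind the grasp point. The pads swing forward as they close: fully open they stand 13 mm farther back than shut.
Start: joints at [0.925, 0.313, 1.498, -0, 1.331, -0.223], TCP at [215.429, 478.772, 404.694] pointing down, gripper open.
Joint ranges: [-2.94, 2.94], [-0.97, 2.17], [0.19, 2.56], [-1.23, 4.37], [0.02, 3.11], [-2.88, 2.88]. Speed limits (rad/s): [2.39, 2.39, 3.01, 3.14, 3.14, 3.14].

INTERFACE

Orientations are given as a unit quaternion [w, x, y, z].
In Python, from rig import status, capture, camera_info, ticket gives the robot as it stands.
- The arm moves only by the shell command python3 -m crank 'ROWS' [FORCE]. ROWS is JSON, a list of rows, each a list of 7 numbers: the shift along the tool's x, y, z as a fraction of full scale, then the turn, a rotation vector about the tool's x, y, z as a fraction of full scale, then the closure, from 0 (fully open) to 1 (shut). A call has 1 to 12 rows; each row is the pose to reach, as a shift and turn from the pose commanded when the call began, along the tool's axes at that moment; what a row does not reach only later rows make up. Full scale, the value 1, is 0.1 m for a shift and 45 degrees for a turn. A row lasts 1/10 s, in which the tool goes at most 50 mm and 8.59 degrees, less where a joint would pass 70% of its speed; a pose out of reach is approached as far as the arm can. A call with a number of a shift or a turn outside -1 to 1 is refused whole. A call with a gripper value outside its range is refused whole. The fingers move at their own pace and stop on an object; FORCE is the grip in N (left out, the last holds). Time passes only in rows, so rows that repeat a pose let the fingers close. It gives the time, the measured TCP pose, the force, the opening and the grip force at its end, in the units of the state.
- status.sense(): the state, without advancing time (a new reading comes with each control period).
- capture(name): name is "side" or "top" or "wrist"; returns (picture, depth): 480x640x3 uint8, red, green, blue; 480x640 float32, mm along the optical axis (not along the pixel's ray), 0 where there is no reading.
- camera_info(name): a dict with "K" (3x3 intrinsics, pixels), "camera_from_world" (4x4, takes a point from world to camera coordinates). Camera axes: x right, y up, looking along -z (the intrinsics and any distortion apply to the point x, -y, -z); pixel columns grow to the right and rows downward; lengths in mm; the calibration is good to about 2 mm. A picture is of the moment at which its call begins: read the wrist's pose just before it. camera_info takes no time and is no camera call; for the wrist camera it gives the pose at the moment of the call.
- ticket.finish_job(): hands the job in; it is judged then, once.
The state is a dict: "time_s": time; "joints": joint angles; "dq": joint speeds; "tau": joint torques, N m; "eef_pos": TCP position; "ee_rot": TCP orientation; "force": force on the tool from outside, world axes, zero at the start; "wrist_torque": the same for the moment, N m; "grip_width": opening from 0.0 (shut) to 1.0 (fully open); "grip_force": force on a finger pad.
Only numpy, scipy, OpenCV 4.12 (cv2) and the standard library are available. Lean on these libraries where they do the work, as an engineer would, in place of code of your own. Each camera call takes 0.05 s, during which the arm holds its last target. There are 200 camera calls.

## Working session

There is one attempt and no reset: what is moved stays moved. The work goes in short steps, Python scripts to look and compute and a shell command to move; the robot and the scene stay as the last step left them, time stands still between calls to the robot, and variables do not carry over. Pictures are saved under pics/ and viewed, at most 10 in all, crops included, and the job is handed in when it is done.

```bash
ls; mkdir -p pics; python3 - <<'E'
from rig import status,capture,camera_info
import cv2,numpy as np
s=status.sense();print(s)
ims=[]
for n in("side","top"):
    p,d=capture(n);i=camera_info(n);np.savez(f"{n}0.npz",p=p,d=d,K=i["K"],T=i["camera_from_world"]);print(n,{k:np.round(v,3).tolist() if not isinstance(v,str) else v for k,v in i.items()})
    cv2.imwrite(f"pics/{n}0.png",p[:,:,::-1])
E
```

```text
pics
{'time_s': 0.0, 'joints': array([ 9.24618273e-01,  3.13483286e-01,  1.49845976e+00, -8.79842253e-06,
        1.33101828e+00, -2.23411317e-01]), 'dq': array([-4.09917573e-04, -1.21352731e-03, -1.05094788e-03, -9.08190612e-04,
        4.48285082e-05,  1.48074296e-03]), 'tau': array([-7.47865379e-04, -4.12257564e+01, -2.59742457e+01, -1.90920614e-04,
        4.06769308e-03,  1.67041293e-06]), 'eef_pos': array([215.39349147, 478.73883767, 404.10935494]), 'ee_rot': array([-2.84382507e-04,  2.09811604e-01,  9.77741593e-01, -6.22459997e-04]), 'force': array([ 1.30565815, -0.53346484, -0.26616921]), 'wrist_torque': array([ 0.0304685 ,  0.00010156, -0.04232238]), 'grip_force': 0.0, 'grip_width': 1.0001486684426484}
side {'K': [[445.535, 0.0, 317.128], [0.0, 445.535, 236.669], [0.0, 0.0, 1.0]], 'camera_from_world': [[0.755, -0.655, -0.015, -513.437], [0.389, 0.43, 0.814, -207.657], [-0.527, -0.621, 0.58, -1091.091], [0.0, 0.0, 0.0, 1.0]]}
top {'K': [[544.99, 0.0, 321.067], [0.0, 544.99, 235.302], [0.0, 0.0, 1.0]], 'camera_from_world': [[-0.005, -1.0, 0.028, -216.407], [0.983, 0.0, 0.184, -535.204], [-0.184, 0.029, 0.983, -1366.47], [0.0, 0.0, 0.0, 1.0]]}
```

View pics/side0.png

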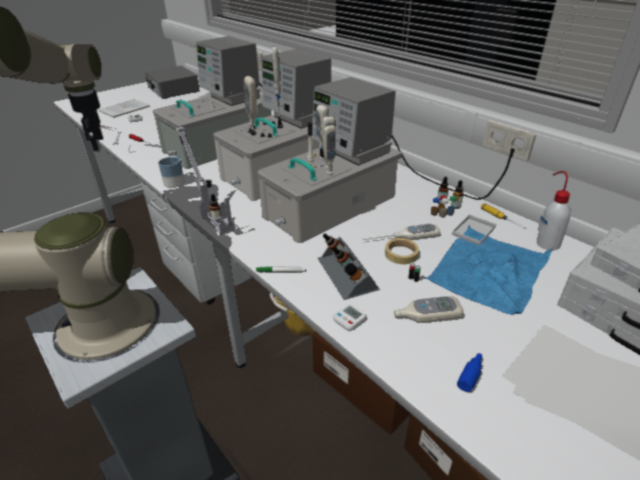

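View pics/top0.png

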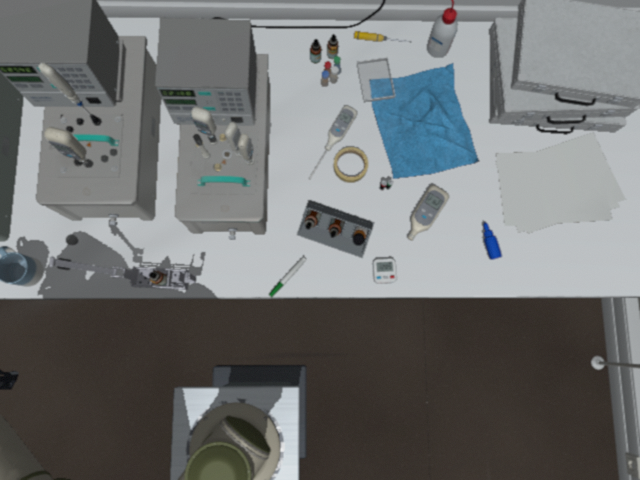

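The side view has the stand at about (348,265), the rack at (210,205) and the blue look-alike at (470,373). In the top view the stand is at (335,230) with pockets at (312,218), (335,226) and (359,237). The rack is at (160,275) with its bar leaning out to the left. The candidates are the three stand items plus two far bottles near (316,48) and (333,44). I'll enlarge to confirm.

```bash
cat > h.py <<'E'
import numpy as np,cv2
from scipy.spatial.transform import Rotation as R
def load(n):
    z=np.load(n+".npz");return z["p"],z["d"],z["K"],z["T"]
def unproj(u,v,d,K,T):
    u,v,d=map(lambda a:np.asarray(a,float),(u,v,d))
    c=np.stack([(u-K[0,2])/K[0,0]*d,-(v-K[1,2])/K[1,1]*d,-d],-1)
    return (c-T[:3,3])@T[:3,:3]
def proj(P,K,T):
    c=np.atleast_2d(P)@T[:3,:3].T+T[:3,3]
    return np.stack([K[0,0]*c[:,0]/-c[:,2]+K[0,2],K[1,1]*-c[:,1]/-c[:,2]+K[1,2]],-1)
def ray(u,v,K,T):
    d=np.array([(u-K[0,2])/K[0,0],-(v-K[1,2])/K[1,1],-1.])@T[:3,:3]
    return -T[:3,3]@T[:3,:3],d/np.linalg.norm(d)
def onplane(u,v,z,K,T):
    o,d=ray(u,v,K,T);return o+d*(z-o[2])/d[2]
def tri(r):
    A=sum(np.eye(3)-np.outer(d,d) for o,d in r);b=sum((np.eye(3)-np.outer(d,d))@o for o,d in r)
    return np.linalg.solve(A,b)
E
python3 - <<'E'
from h import *
p,d,K,T=load("top0");q,e,K2,T2=load("side0")
def crop(p,x,y,w,h):return cv2.resize(p[y:y+h,x:x+w,::-1],(400,300),interpolation=cv2.INTER_CUBIC)
m=np.vstack([np.hstack([crop(p,285,190,100,75),crop(p,100,225,120,90)]),np.hstack([crop(q,300,220,100,75),crop(q,150,150,120,90)])])
cv2.imwrite("pics/crops.png",m)
for u,v in[(312,218),(335,226),(359,237),(335,250),(155,278),(62,265),(120,270),(200,275)]:
    print(u,v,d[v,u],unproj(u,v,d[v,u],K,T).round(0))
E
```

```text
312 218 1404.562 [ 576. -194.   75.]
335 226 1401.7815 [ 555. -253.   75.]
359 237 1388.0177 [ 524. -313.   85.]
335 250 1466.0853 [ 504. -257.    0.]
155 278 1348.6932 [420. 195.  91.]
62 265 1191.2029 [432. 355. 249.]
120 270 1444.8192 [452. 314.  -4.]
200 275 1448.8313 [438. 103.  -5.]
```

View pics/crops.png

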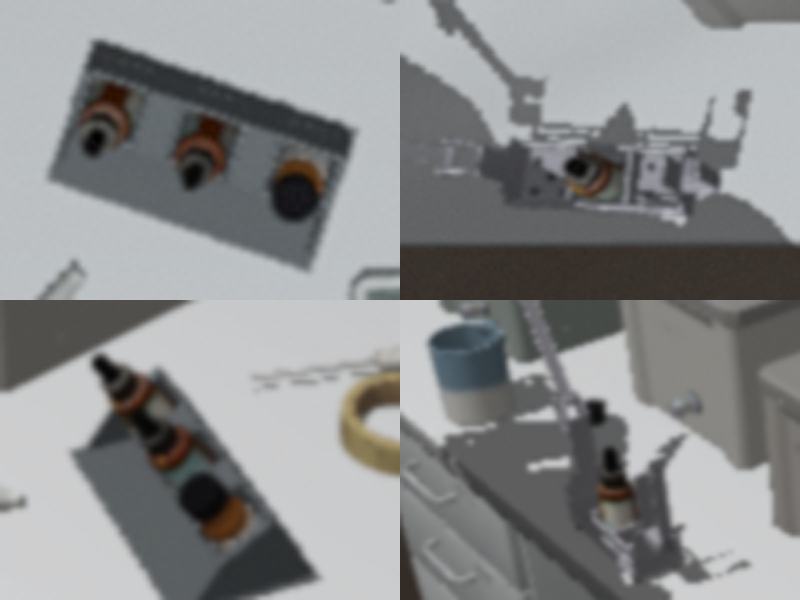

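In the enlarged crop, the stand's left (+y) and middle pockets hold dropper bottles: orange body, black collar and teat, at top pixels (312,218) and (335,226). The right pocket, at (359,237), holds the flat black-capped jar, which stays. The rack shows bottle_c in the middle. Next I'll check the wrist camera mount and plan viewing poses.

```bash
cat >> h.py <<'E'
def pose(s):
    q=s["ee_rot"];return np.array(s["eef_pos"]),R.from_quat([q[1],q[2],q[3],q[0]])
def frame(z,y):
    z=np.array(z,float)/np.linalg.norm(z);y=np.array(y,float);y-=z*(y@z);y/=np.linalg.norm(y)
    return R.from_matrix(np.stack([np.cross(y,z),y,z],1))
def plan(p0,R0,p1,R1,n=None):
    p1=np.array(p1,float);rv=(R0.inv()*R1).as_rotvec()
    if n is None:n=int(max(np.ceil(np.linalg.norm(p1-p0)/97),np.ceil(np.linalg.norm(rv)/.78),1))
    for i in range(n):
        Ri=R0*R.from_rotvec(rv*i/n);t=Ri.inv().apply((p1-p0)/n)/100
        print(f"  {i+1}/{n} shift",t.round(3).tolist(),"turn",(rv/n/(np.pi/4)).round(3).tolist())
E
python3 - <<'E'
from h import *
from rig import *
s=status.sense();p0,R0=pose(s);i=camera_info("wrist");T=i["camera_from_world"]
C=-T[:3,3]@T[:3,:3]
print(i["K"],"cam in tool",R0.inv().apply(C-p0),"\n cam axes in tool (cols)",(R0.inv().as_matrix()@T[:3,:3].T).round(3))
# candidate view of the rack: straight down
R1=frame([0,0,-1],[1,0,0])
print("rack view");plan(p0,R0,[330,170,430],R1)
E
```

```text
[[333.70351526   0.         321.84943499]
 [  0.         333.70351526 237.65075576]
 [  0.           0.           1.        ]] cam in tool [82.52604243 -0.65981319 30.73566638] 
 cam axes in tool (cols) [[ 0.     0.948  0.319]
 [ 1.    -0.    -0.001]
 [-0.001  0.319 -0.948]]
rack view
  1/4 shift [-0.578, -0.586, -0.064] turn [-0.0, 0.0, 0.365]
  2/4 shift [-0.72, -0.399, -0.064] turn [-0.0, 0.0, 0.365]
  3/4 shift [-0.804, -0.179, -0.064] turn [-0.0, 0.0, 0.365]
  4/4 shift [-0.821, 0.056, -0.064] turn [-0.0, 0.0, 0.365]
```

```bash
python3 - <<'E'
from h import *
from rig import *
p0,R0=pose(status.sense())
R1=frame([0,0,-1],[.41,.912,0])
print("mid");plan(p0,R0,[280,300,440],R1)
print("rack");plan(np.array([280,300,440]),R1,[395,195,430],R1)
E
```

```text
mid
  1/2 shift [-0.661, -0.683, -0.178] turn [-0.001, -0.0, -0.0]
  2/2 shift [-0.661, -0.683, -0.179] turn [-0.001, -0.0, -0.0]
rack
  1/2 shift [-0.74, -0.243, 0.05] turn [0.0, 0.0, 0.0]
  2/2 shift [-0.74, -0.243, 0.05] turn [0.0, 0.0, 0.0]
```

```bash
for k in 1 2; do :; done
python3 -m crank '[[-0.66,-0.68,-0.18,0,0,0,0],[-0.66,-0.68,-0.18,0,0,0,0],[-0.66,-0.68,-0.18,0,0,0,0]]' >/dev/null
python3 -m crank '[[-0.66,-0.68,-0.18,0,0,0,0],[-0.66,-0.68,-0.18,0,0,0,0],[-0.66,-0.68,-0.18,0,0,0,0]]' >/dev/null
python3 -m crank '[[-0.74,-0.24,0.05,0,0,0,0],[-0.74,-0.24,0.05,0,0,0,0],[-0.74,-0.24,0.05,0,0,0,0]]' >/dev/null
python3 -m crank '[[-0.74,-0.24,0.05,0,0,0,0],[-0.74,-0.24,0.05,0,0,0,0],[-0.74,-0.24,0.05,0,0,0,0],[-0.74,-0.24,0.05,0,0,0,0]]'
python3 - <<'E'
from h import *
from rig import *
i=camera_info("wrist");p,d=capture("wrist");np.savez("w1.npz",p=p,d=d,K=i["K"],T=i["camera_from_world"])
cv2.imwrite("pics/w1.png",p[:,:,::-1])
E
```

```text
time_s: 1.4
eef_pos: [395.1, 196.8, 430.3]
ee_rot: [-0.001, 0.21, 0.978, 0.0]
force: [-0.4, -0.1, 0.6]
grip_width: 1.001
grip_force: 0.0
```

View pics/w1.png

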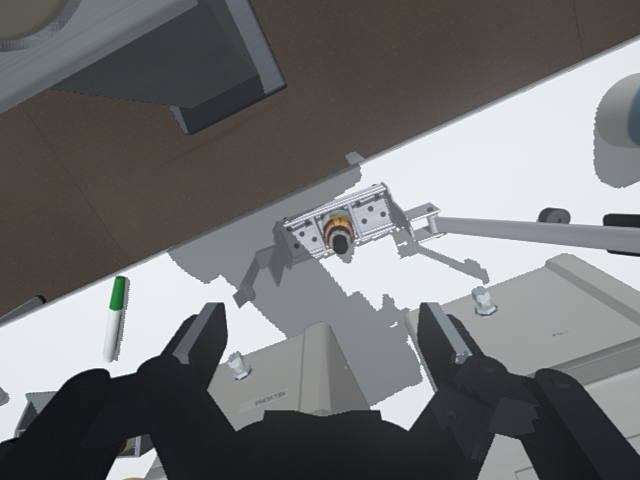

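The wrist view shows the rack at the centre. Bottle_c's teat is at (340,243), the +y end is near (395,200), the hinge is at (430,215) and the bar runs off to the right with its pad at (615,220). The -y end plate is near (283,240), and its dark offshoot at (245,290) is the clip or a shadow. I'll use depth for the rack geometry.

```bash
python3 - <<'E'
from h import *
p,d,K,T=load("w1")
v,u=np.mgrid[0:480,0:640]
P=unproj(u,v,d,K,T);ok=(d>0)
P[~ok]=np.nan
reg=ok&(P[...,0]>340)&(P[...,0]<480)&(P[...,1]>60)&(P[...,1]<420)
for lo,hi in[(-8,3),(3,14),(26,44),(60,95),(95,108),(106,121),(121,150),(150,300)]:
    m=reg&(P[...,2]>lo)&(P[...,2]<hi);Q=P[m]
    if len(Q)>5:
        r=cv2.minAreaRect(Q[:,:2].astype(np.float32));print(lo,hi,len(Q),"ctr",np.round(r[0],1),"size",np.round(r[1],1),"ang",round(r[2],1),"med",np.median(Q,0).round(1), "ymin/max",Q[:,1].min().round(),Q[:,1].max().round())
# height map raster, 1mm per px -> x3
H=np.full((140,360),0,np.float32)
Q=P[reg&(P[...,2]>-20)];
for x,y,z in Q: H[int(479.5-x) if x<479 else 0,int(min(419-y,359))]=max(H[int(479.5-x) if x<479 else 0,int(min(419-y,359))],z+20)
c=cv2.applyColorMap(np.clip(H*255/200,0,255).astype(np.uint8),cv2.COLORMAP_TURBO)
a=cv2.resize(c,(800,311),interpolation=cv2.INTER_NEAREST)
b=cv2.resize(p[160:320,210:480,::-1],(800,474),interpolation=cv2.INTER_CUBIC)[:289*1]
b=cv2.resize(p[165:310,220:640,::-1],(800,276),interpolation=cv2.INTER_CUBIC)
cv2.imwrite("pics/h1.png",np.vstack([a,b]))
E
```

```text
-8 3 17047 ctr [428.2 240. ] size [103.7 359.9] ang 0.0 med [413.4 305.8   0. ] ymin/max 60.0 420.0
3 14 2561 ctr [411.  256.6] size [ 89.8 283. ] ang 6.1 med [428.2 217.    8.1] ymin/max 111.0 399.0
26 44 1320 ctr [426.1 199.7] size [134.1  51.1] ang 86.8 med [416.6 201.4  35.6] ymin/max 132.0 268.0
60 95 1099 ctr [422.4 185.8] size [163.4  29.8] ang 86.8 med [419.8 197.6  77.5] ymin/max 104.0 268.0
95 108 526 ctr [426.2 198.4] size [188.  24.] ang 86.9 med [421.9 204.  103.4] ymin/max 105.0 293.0
106 121 583 ctr [426.1 198.3] size [188.   24.7] ang 87.4 med [424.2 266.4 112.2] ymin/max 105.0 293.0
121 150 1237 ctr [424.6 200.1] size [197.9  28.3] ang 85.4 med [426.5 282.1 131. ] ymin/max 101.0 299.0
150 300 8946 ctr [409.6 249.8] size [221.6  35.7] ang 73.5 med [419.8 249.2 272.3] ymin/max 147.0 359.0
```

View pics/h1.png

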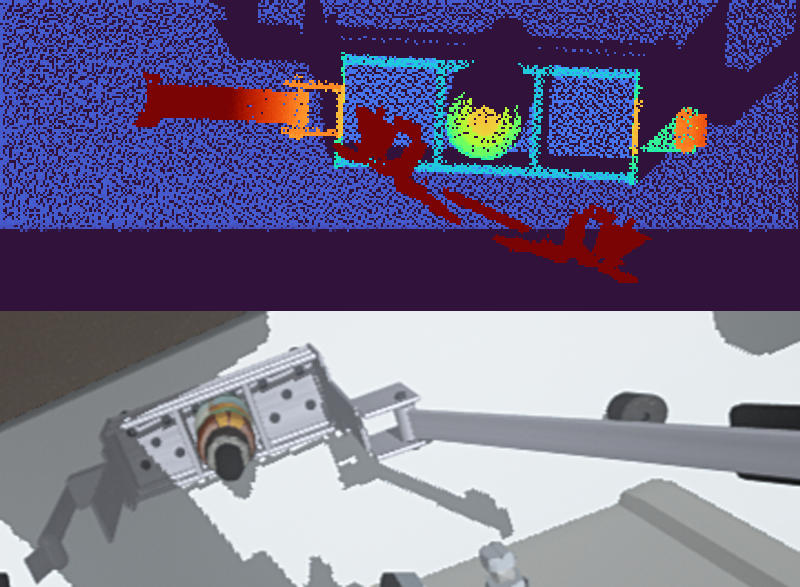

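```bash
cat >> h.py <<'E'
def standR(t,sgn=1):  # tool along pocket axis, closing along stand y
    return frame([.565*np.cos(t),.565*np.sin(t),-.825],[-np.sin(t)*sgn,np.cos(t)*sgn,0])
RK=np.array([426.0,199.6]);YAW=-.055
def rack2w(x,y,z):
    c,s=np.cos(YAW),np.sin(YAW);return np.array([RK[0]+c*x-s*y,RK[1]+s*x+c*y,z])
E
python3 - <<'E'
from h import *
from rig import *
p0,R0=pose(status.sense())
plan(p0,R0,[410,-205,298],standR(-.32))
p,d,K,T=load("top0")
v,u=np.mgrid[0:480,0:640];P=unproj(u,v,d,K,T)
m=(P[...,2]>12)&(P[...,2]<66)&(P[...,0]>470)&(P[...,0]<640)&(P[...,1]>-380)&(P[...,1]<-150)
r=cv2.minAreaRect(P[m][:,:2].astype(np.float32));print(r,m.sum())
E
```

```text
1/5 shift [-0.357, -0.721, 0.265] turn [-0.008, -0.153, -0.025]
  2/5 shift [-0.309, -0.729, 0.3] turn [-0.008, -0.153, -0.025]
  3/5 shift [-0.257, -0.737, 0.33] turn [-0.008, -0.153, -0.025]
  4/5 shift [-0.201, -0.743, 0.353] turn [-0.008, -0.153, -0.025]
  5/5 shift [-0.143, -0.749, 0.369] turn [-0.008, -0.153, -0.025]
((551.1609497070312, -268.1544494628906), (160.72438049316406, 222.57717895507812), 0.365817129611969) 1206
```

```bash
python3 -m crank '[[-0.36,-0.72,0.26,-0.008,-0.153,-0.025,0],[-0.36,-0.72,0.26,-0.008,-0.153,-0.025,0],[-0.36,-0.72,0.26,-0.008,-0.153,-0.025,0]]' >/dev/null
python3 -m crank '[[-0.31,-0.73,0.30,-0.008,-0.153,-0.025,0],[-0.31,-0.73,0.30,-0.008,-0.153,-0.025,0],[-0.31,-0.73,0.30,-0.008,-0.153,-0.025,0]]' >/dev/null
python3 -m crank '[[-0.26,-0.74,0.33,-0.008,-0.153,-0.025,0],[-0.26,-0.74,0.33,-0.008,-0.153,-0.025,0],[-0.26,-0.74,0.33,-0.008,-0.153,-0.025,0]]' >/dev/null
python3 -m crank '[[-0.20,-0.74,0.35,-0.008,-0.153,-0.025,0],[-0.20,-0.74,0.35,-0.008,-0.153,-0.025,0],[-0.20,-0.74,0.35,-0.008,-0.153,-0.025,0]]' >/dev/null
python3 -m crank '[[-0.14,-0.75,0.37,-0.008,-0.153,-0.025,0],[-0.14,-0.75,0.37,-0.008,-0.153,-0.025,0],[-0.14,-0.75,0.37,-0.008,-0.153,-0.025,0],[-0.14,-0.75,0.37,-0.008,-0.153,-0.025,0]]'
python3 - <<'E'
from h import *
from rig import *
i=camera_info("wrist");p,d=capture("wrist");np.savez("w2.npz",p=p,d=d,K=i["K"],T=i["camera_from_world"])
K,T=i["K"],i["camera_from_world"]
cv2.imwrite("pics/w2.png",p[:,:,::-1])
E
```

```text
time_s: 3.05
eef_pos: [411.3, -205.4, 298.9]
ee_rot: [0.292, 0.153, 0.943, -0.046]
force: [-1.0, 0.8, 0.1]
grip_width: 1.004
grip_force: 0.0
```

View pics/w2.png

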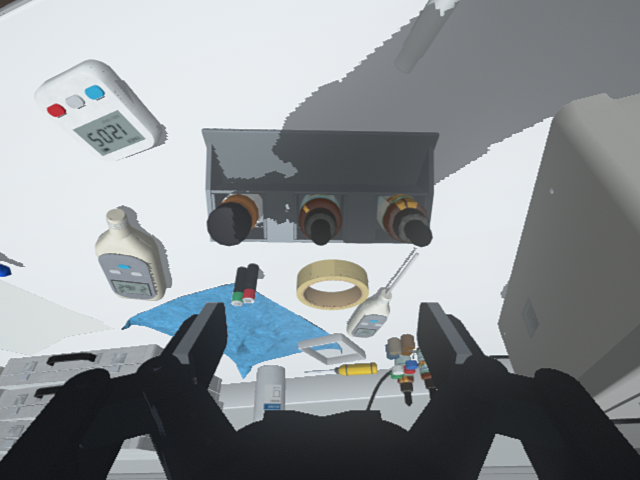

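The wrist view shows the jar at (232,222) on the left (-y). The dropper bottles are at (320,220) in the middle and (410,222) in the +y pocket. The stand's foot edge runs from (203,129) to (438,133).

```bash
python3 - <<'E'
from h import *
p,d,K,T=load("w2")
a,b=onplane(203.5,129,0,K,T),onplane(438,133,0,K,T);print("foot edge",a.round(1),b.round(1),"len",np.linalg.norm(a-b).round(1),"yaw",np.arctan2(-(b-a)[0],(b-a)[1]).round(3))
v,u=np.mgrid[0:480,0:640];P=unproj(u,v,d,K,T)
hsv=cv2.cvtColor(p,cv2.COLOR_RGB2HSV)
# top face plane: grey points near row 215 between bottles
A0=-standR(-.32).as_matrix()[:,2]
m=(u>205)&(u<440)&(v>190)&(v<245)&(P[...,2]>20)&(P[...,2]<64)&(hsv[...,1]<60)
m2=(u>255)&(u<300)|(u>342)&(u<385); Q=P[m&m2]
c=np.median(Q,0);
for _ in range(5):
    w=Q[np.abs((Q-c)@A0)<4] if _==0 else Q[np.abs((Q-c)@n)<2]
    c=w.mean(0);n=np.linalg.svd(w-c)[2][2];n*=np.sign(n[2])
print("plane",n.round(3),"expected",A0.round(3),len(w))
t=np.arctan2(-n[1],-n[0]);print("yaw from n",t.round(3),"lean",np.arccos(n[2]).round(3))
yaw=np.arctan2(-(b-a)[0],(b-a)[1]);A=-standR(yaw).as_matrix()[:,2];S=standR(yaw).as_matrix()
ctr=(a+b)/2+52*np.array([np.cos(yaw),np.sin(yaw),0]);print("stand origin",ctr.round(1))
def tos(X):
    X=np.atleast_2d(X)-ctr;c,s=np.cos(yaw),np.sin(yaw);return np.stack([c*X[:,0]+s*X[:,1],-s*X[:,0]+c*X[:,1],X[:,2]],1)
ex=np.array([.825,0,.565]);ea=np.array([-.565,0,.825])
sp=tos(c)[0];h0=sp@ea;print("mouth plane along axis",h0.round(1),"-> pocket bottom",(h0-35).round(1))
for name,u0,u1 in(("jar",200,262),("mid",285,345),("plus",378,440)):
    mm=(u>=u0)&(u<=u1)&(v>175)&(v<250);X=tos(P[mm]);h=X@ea-h0+35;e=X@ex;y=X[:,1]
    for lo,hi in((40,55),(62,76),(82,95),(95,108)):
        k=(h>lo)&(h<hi)&(np.abs(e-np.median(e[(h>45)&(h<110)]))<25)
        if k.sum()>5:print(name,lo,hi,k.sum(),"y",y[k].min().round(1),y[k].max().round(1),"e",e[k].min().round(1),e[k].max().round(1),"hmax",h[k].max().round(1))
E
```

```text
foot edge [ 484.8 -327.7    0. ] [ 547.5 -152.1    0. ] len 186.4 yaw -0.343
plane [-0.532  0.189  0.826] expected [-0.536  0.178  0.825] 3643
yaw from n -0.341 lean 0.6
stand origin [ 565.1 -257.4    0. ]
mouth plane along axis 41.7 -> pocket bottom 6.7
jar 40 55 342 y -79.4 -51.3 e 5.7 32.5 hmax 54.3
jar 62 76 1503 y -81.8 -52.2 e 6.3 35.8 hmax 75.9
mid 40 55 160 y -17.1 14.1 e 4.4 16.4 hmax 55.0
mid 62 76 213 y -14.9 11.3 e 8.1 28.5 hmax 76.0
mid 82 95 93 y -7.6 5.5 e 13.9 22.0 hmax 95.0
mid 95 108 285 y -6.9 4.8 e 14.3 26.7 hmax 103.2
plus 40 55 317 y 46.9 76.4 e 3.4 33.3 hmax 54.9
plus 62 76 286 y 52.5 75.6 e 7.9 31.8 hmax 76.0
plus 82 95 162 y 57.6 69.0 e 13.7 25.9 hmax 95.0
plus 95 108 337 y 57.8 70.7 e 13.5 26.5 hmax 103.6
```

Everything fits: the foot edge measures 186 mm against 188, the lean is 0.600 rad, and the bottle tops sit about 103 mm above the pocket floor. I'll plan the first pick, the +y pocket bottle, with the tool leaning 0.7 rad.

```bash
cat >> h.py <<'E'
SY=-.342;SC=np.array([565.1,-257.4,0])
def st2w(e,y,h):  # e,y,h in pocket coordinates (h from pocket bottom)
    X=e*np.array([.825,0,.565])+(h+6.7)*np.array([-.565,0,.825])
    c,s=np.cos(SY),np.sin(SY);X=X+[0,y,0];return SC+[c*X[0]-s*X[1],s*X[0]+c*X[1],X[2]]
def leanR(l): return frame([np.sin(l)*np.cos(SY),np.sin(l)*np.sin(SY),-np.cos(l)],[-np.sin(SY),np.cos(SY),0])
AX=-leanR(.6).as_matrix()[:,2]
def grasp(e,y,l,D=164,h=70.5):
    Rg=leanR(l);return st2w(e,y,h)-Rg.as_matrix()[:,2]*D,Rg
E
python3 - <<'E'
from h import *
from rig import *
p0,R0=pose(status.sense())
g,Rg=grasp(20,64.1,.7);print("collar",st2w(20,64.1,70.5).round(1),"TCP",g.round(1))
pre=g-Rg.as_matrix()[:,2]*75
print("pre",pre.round(1));plan(p0,R0,pre,Rg,1);plan(p0,R0,pre,Rg,2)
print("lift along axis, tool frame",Rg.inv().apply(AX*100).round(1))
E
```

```text
collar [ 561.  -187.9   75. ] TCP [ 461.5 -152.5  200.4]
pre [ 416.  -136.3  257.8]
  1/1 shift [0.375, 0.663, 0.247] turn [0.02, -0.126, 0.021]
  1/2 shift [0.188, 0.331, 0.123] turn [0.01, -0.063, 0.01]
  2/2 shift [0.196, 0.331, 0.111] turn [0.01, -0.063, 0.01]
lift along axis, tool frame [-10.   -0.  -99.5]
```

```bash
python3 -m crank '[[0.375,0.663,0.247,0.02,-0.126,0.021,0.45],[0.375,0.663,0.247,0.02,-0.126,0.021,0.45],[0.375,0.663,0.247,0.02,-0.126,0.021,0.45],[0.375,0.663,0.247,0.02,-0.126,0.021,0.45],[0.375,0.663,0.247,0.02,-0.126,0.021,0.45],[0.375,0.663,0.247,0.02,-0.126,0.021,0.45],[0.375,0.663,0.247,0.02,-0.126,0.021,0.45]]' 30
python3 - <<'E'
from h import *
from rig import *
p0,R0=pose(status.sense())
g,Rg=grasp(20,64.1,.7);plan(p0,R0,g,Rg,1)
i=camera_info("wrist");p,d=capture("wrist");K,T=i["K"],i["camera_from_world"];np.savez("w3.npz",p=p,d=d,K=K,T=T)
for pt in((20,64.1,103),(20,64.1,70.5)):
    x=tuple(int(round(k)) for k in proj(st2w(*pt),K,T)[0]);cv2.circle(p,x,3,(0,255,0),1);print(x)
cv2.imwrite("pics/w3.png",p[:,:,::-1])
E
```

```text
time_s: 3.8
eef_pos: [415.5, -138.2, 257.8]
ee_rot: [0.338, 0.161, 0.925, -0.06]
force: [-0.2, 0.3, -0.5]
grip_width: 0.549
grip_force: 0.0
  1/1 shift [0.003, 0.022, 0.749] turn [-0.004, 0.002, -0.001]
(327, 280)
(327, 254)
```

View pics/w3.png

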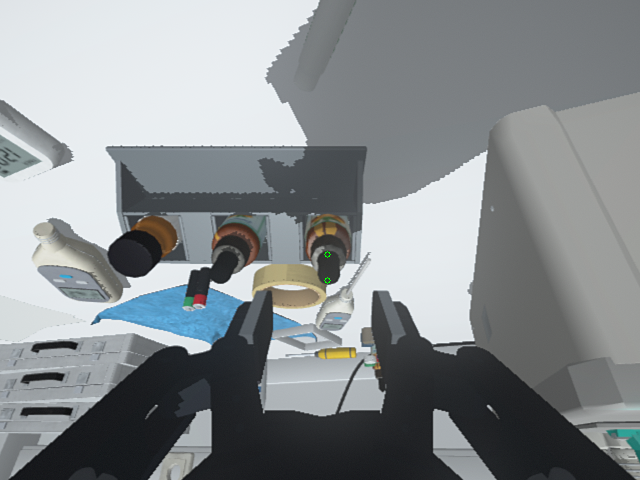

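The markers fall on the teat tip (327,280) and collar (327,254) of the +y bottle, and the fingers straddle it. I'll advance and grip.

```bash
python3 -m crank '[[0,0.022,0.3,-0.004,0.002,0,0.45],[0,0.022,0.55,-0.004,0.002,0,0.45],[0,0.022,0.7,-0.004,0.002,0,0.45],[0,0.022,0.75,-0.004,0.002,0,0.45],[0,0.022,0.75,-0.004,0.002,0,0.45],[0,0.022,0.75,-0.004,0.002,0,1],[0,0.022,0.75,-0.004,0.002,0,1],[0,0.022,0.75,-0.004,0.002,0,1],[0,0.022,0.75,-0.004,0.002,0,1],[0,0.022,0.75,-0.004,0.002,0,1],[0,0.022,0.75,-0.004,0.002,0,1]]' 30
python3 -m crank '[[0,0,0,0,0,0,1],[0,0,0,0,0,0,1]]'
```

```text
time_s: 4.95
eef_pos: [470.3, -151.4, 212.6]
ee_rot: [0.329, 0.162, 0.928, -0.059]
force: [-4.1, 0.2, 7.2]
grip_width: 0.256
grip_force: 29.6
time_s: 5.15
eef_pos: [470.3, -151.3, 212.6]
ee_rot: [0.329, 0.162, 0.928, -0.059]
force: [-3.7, 0.7, 6.9]
grip_width: 0.254
grip_force: 29.6
```

```bash
python3 - <<'E'
from h import *
from rig import *
s=status.sense();p0,R0=pose(s);print(s["joints"].round(3))
g,Rg=grasp(20,64.1,.7);plan(p0,R0,g,Rg,1)
c=st2w(20,64.1,70.5);print("collar in tool",R0.inv().apply(c-p0).round(1),"axis in tool",R0.inv().apply(AX).round(3))
i=camera_info("wrist");p,d=capture("wrist");K,T=i["K"],i["camera_from_world"]
for h in(56,62,77,102):
    x=tuple(int(round(k)) for k in proj(st2w(20,64.1,h+1),K,T)[0]);cv2.circle(p,x,3,(0,255,0),1)
cv2.imwrite("pics/w4.png",cv2.resize(p[160:460,170:490,::-1],(800,600)[:2]))
E
```

```text
[-0.573  0.446  1.961  1.135  0.154 -2.88 ]
  1/1 shift [0.138, -0.041, 0.045] turn [-0.006, -0.023, -0.003]
collar in tool [ 10.8  -3.2 168.5] axis in tool [-0.082 -0.005 -0.997]
```

View pics/w4.png

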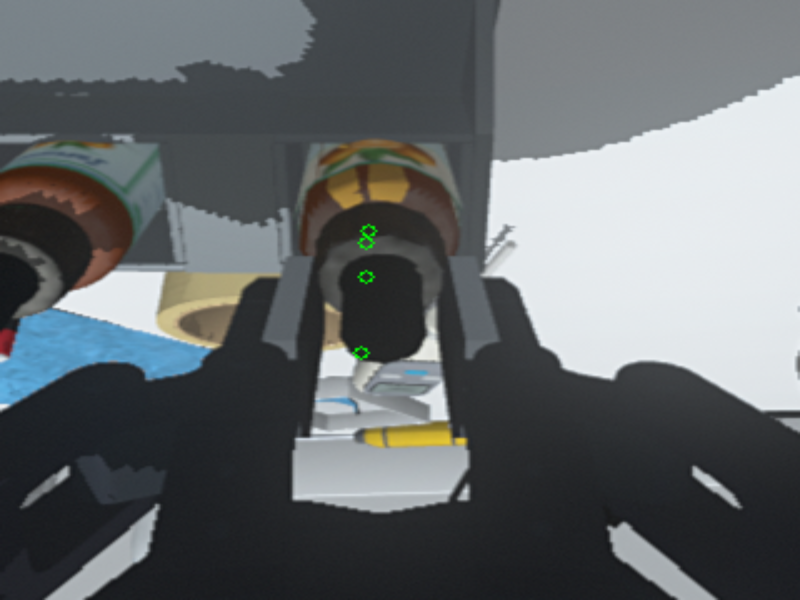

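The wrist ran into its singularity (j5≈0.15, j6 at its limit), so the pads hold only the edge of the collar. I'll release, back off and come in more upright, with a lean of 0.35.

```bash
python3 -m crank '[[0,0,0,0,0,0,0.45],[0,0,0,0,0,0,0.45],[0,0,0,0,0,0,0.45],[0,0,0,0,0,0,0.45],[0,0,-0.2,0,0,0,0.45],[0,0,-0.45,0,0,0,0.45],[0,0,-0.7,0,0,0,0.45],[0,0,-0.9,0,0,0,0.45],[0,0,-0.9,0,0,0,0.45]]'
python3 - <<'E'
from h import *
from rig import *
s=status.sense();p0,R0=pose(s);print(s["joints"].round(3))
g,Rg=grasp(20,64.1,.35);pre=g-Rg.as_matrix()[:,2]*70
print(g,pre);plan(p0,R0,pre,Rg);
E
```

```text
time_s: 6.1
eef_pos: [416.7, -131.6, 283.3]
ee_rot: [0.33, 0.162, 0.928, -0.059]
force: [0.5, -0.3, -0.7]
grip_width: 0.553
grip_force: 0.0
[-0.607  0.2    2.066  0.665  0.263 -2.424]
[ 508.07143621 -169.05796243  229.04712491] [ 485.45869519 -161.00808139  294.80321481]
  1/1 shift [-0.651, -0.043, 0.382] turn [-0.006, 0.424, -0.003]
```

```bash
python3 -m crank '[[-0.3,-0.02,0.0,0,0.2,0,0.45],[-0.65,-0.04,0.38,-0.006,0.424,-0.003,0.45],[-0.65,-0.04,0.38,-0.006,0.424,-0.003,0.45],[-0.65,-0.04,0.38,-0.006,0.424,-0.003,0.45],[-0.65,-0.04,0.38,-0.006,0.424,-0.003,0.45],[-0.65,-0.04,0.38,-0.006,0.424,-0.003,0.45]]'
python3 - <<'E'
from h import *
from rig import *
s=status.sense();p0,R0=pose(s);print(s["joints"].round(3))
i=camera_info("wrist");p,d=capture("wrist");K,T=i["K"],i["camera_from_world"]
v,u=np.mgrid[0:480,0:640];P=unproj(u,v,d,K,T)
c,sn=np.cos(SY),np.sin(SY);X=P-SC;X=np.stack([c*X[...,0]+sn*X[...,1],-sn*X[...,0]+c*X[...,1],X[...,2]],-1)
h=X@[-.565,0,.825]-6.7;e=X@[.825,0,.565];y=X[...,1]
for lo,hi in((40,55),(64,76),(80,95),(95,108)):
    k=(h>lo)&(h<hi)&(abs(e-20)<25)&(abs(y-64)<25)
    print(lo,k.sum(),np.percentile(y[k],[1,99]).round(1),np.percentile(e[k],[1,99]).round(1),h[k].max().round(1))
g,Rg=grasp(20,64.1,.35);plan(p0,R0,g,Rg,1)
E
```

```text
time_s: 6.7
eef_pos: [485.1, -160.4, 292.5]
ee_rot: [0.171, 0.168, 0.971, -0.028]
force: [-0.0, -0.3, 0.2]
grip_width: 0.55
grip_force: 0.0
[-0.562  0.354  1.774  0.123  0.677 -1.873]
40 96 [48.2 81.3] [ 4.1 23.7] 54.8
64 175 [52.9 76.4] [ 9.5 33.3] 76.0
80 67 [58.6 71. ] [15.1 25.2] 94.9
95 436 [58.3 71. ] [15.6 27.9] 103.1
  1/1 shift [-0.014, -0.006, 0.68] turn [0.003, -0.003, -0.0]
```

```bash
python3 -m crank '[[-0.02,0,0.3,0.003,-0.003,0,0.45],[-0.02,0,0.5,0.003,-0.003,0,0.45],[-0.02,0,0.62,0.003,-0.003,0,0.45],[-0.02,0,0.68,0.003,-0.003,0,0.45],[-0.02,0,0.68,0.003,-0.003,0,0.45]]'
python3 - <<'E'
from h import *
from rig import *
s=status.sense();p0,R0=pose(s);print(s["joints"].round(3))
g,Rg=grasp(21,64.5,.35);plan(p0,R0,g,Rg,1)
E
```

```text
time_s: 7.25
eef_pos: [509.2, -169.2, 229.8]
ee_rot: [0.171, 0.168, 0.97, -0.03]
force: [-0.2, 0.7, -0.5]
grip_width: 0.552
grip_force: 0.0
[-0.55   0.499  1.75   0.133  0.554 -1.879]
  1/1 shift [0.003, 0.001, 0.001] turn [-0.002, -0.001, -0.001]
```

```bash
python3 -m crank '[[0,0,0,0,0,0,1],[0,0,0,0,0,0,1],[0,0,0,0,0,0,1],[0,0,0,0,0,0,1],[0,0,0,0,0,0,1],[0,0,0,0,0,0,1],[0,0,0,0,0,0,1]]' 35
python3 - <<'E'
from h import *
from rig import *
s=status.sense();p0,R0=pose(s)
print("axis in tool",R0.inv().apply(AX).round(3))
E
```

```text
time_s: 7.95
eef_pos: [509.4, -169.0, 230.9]
ee_rot: [0.172, 0.168, 0.97, -0.03]
force: [-4.0, 3.9, 7.1]
grip_width: 0.264
grip_force: 32.9
axis in tool [ 0.247 -0.001 -0.969]
```

```bash
python3 -m crank '[[0.03,0,-0.12,0,0,0,1],[0.074,0,-0.29,0,0,0,1],[0.124,0,-0.485,0,0,0,1],[0.173,0,-0.68,0,0,0,1],[0.21,0,-0.82,0,0,0,1],[0.21,0,-0.82,0,0,0,1]]'
python3 - <<'E'
from h import *
from rig import *
s=status.sense();p0,R0=pose(s);print(s["joints"].round(3))
i=camera_info("wrist");p,d=capture("wrist");K,T=i["K"],i["camera_from_world"];np.savez("w5.npz",p=p,d=d,K=K,T=T)
cv2.imwrite("pics/w5.png",p[:,:,::-1])
E
```

```text
time_s: 8.55
eef_pos: [463.7, -152.8, 301.7]
ee_rot: [0.173, 0.168, 0.97, -0.031]
force: [0.2, -0.3, -1.3]
grip_width: 0.262
grip_force: 31.7
[-0.572  0.295  1.83   0.123  0.675 -1.883]
```

View pics/w5.png

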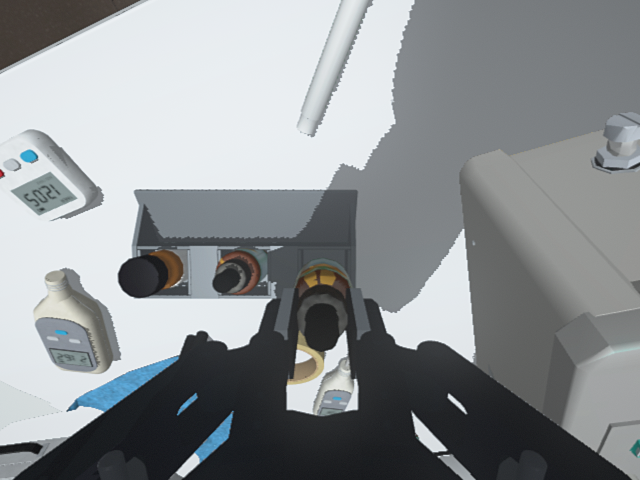

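The bottle is held, with its teat at (322,320) between the pads, and the middle bottle and jar are undisturbed. Now I'll measure its tilt and height in the tool frame.

```bash
cat >> h.py <<'E'
def held(n,u0=285,u1=365,v0=250,v1=355,pr=None):
    from scipy.optimize import least_squares
    p,d,K,T=load(n);v,u=np.mgrid[0:480,0:640];p0,R0=pr
    P=R0.inv().apply(unproj(u,v,d,K,T)[v0:v1,u0:u1].reshape(-1,3)-p0)
    P=P[(d[v0:v1,u0:u1].ravel()>0)&(abs(P[:,1])<20)&(P[:,2]>105)&(P[:,2]<245)&(abs(P[:,0])<70)]
    def prof(h): # bottle radius by height
        return np.interp(h,[0,56,62,62.1,77,77.1,78,98,102],[16,16,12.3,12,12,9,6.5,6.5,3])
    def f(x): # x: collar centre (tool, z from scale), tilt, offset along axis
        a=np.array([np.sin(x[2])*np.cos(x[3]),np.sin(x[3]),-np.cos(x[2])*np.cos(x[3])])
        q=P-np.array([x[0],x[1],164+x[4]]);h=q@a;r=np.linalg.norm(q-np.outer(h,a),axis=1)
        return r-prof(h+69.5)
    r=least_squares(f,[0,0,.25,0,0],loss="soft_l1",f_scale=1.)
    return r.x,np.median(abs(r.fun)),len(P)
E
python3 - <<'E'
from h import *
from rig import *
pr=pose(status.sense())
print(held("w5",pr=pr))
E
```

```text
(array([0.39332154, 0.42276867, 0.23304399, 0.05701121, 0.75328494]), np.float64(1.6690143661049772), 6070)
```

```bash
cat >> h.py <<'E'
def placeR(th,s=1): # bottle top leans th toward tool +x; tool y = s*rack x
    xr=np.array([np.cos(YAW),np.sin(YAW),0]);yr=np.array([-xr[1],xr[0],0])
    return frame(np.sin(th)*s*yr+[0,0,-np.cos(th)],s*xr)
def placeT(th,yc,zb,col=(0,0,164.5),s=1):
    Rp=placeR(th,s);return rack2w(0,yc,zb+69.5)-Rp.apply(col),Rp
E
python3 - <<'E'
from h import *
from rig import *
p0,R0=pose(status.sense())
t1,Rp=placeT(.24,44.5,160,(.4,.4,164.7));t2,_=placeT(.24,44.5,10,(.4,.4,164.7))
print(Rp.apply([np.sin(.24),0,-np.cos(.24)]),t1,t2)
w=np.array([390,-20,400.])
print("to w");plan(p0,R0,w,Rp,3)
print("to above");plan(w,Rp,t1,Rp)
E
```

```text
[-6.16896133e-17 -5.06088417e-17  1.00000000e+00] [425.8733686  204.57632825 389.38428341] [425.8733686  204.57632825 239.38428341]
to w
  1/3 shift [0.244, 0.334, -0.443] turn [0.03, 0.216, 0.551]
  2/3 shift [0.428, 0.176, -0.391] turn [0.03, 0.216, 0.551]
  3/3 shift [0.518, -0.041, -0.311] turn [0.03, 0.216, 0.551]
to above
  1/3 shift [0.724, 0.078, 0.214] turn [0.0, 0.0, 0.0]
  2/3 shift [0.724, 0.078, 0.214] turn [0.0, 0.0, 0.0]
  3/3 shift [0.724, 0.078, 0.214] turn [0.0, 0.0, 0.0]
```

```bash
python3 -m crank '[[0.06,0.08,-0.11,0.008,0.054,0.14,1],[0.12,0.16,-0.22,0.015,0.108,0.28,1],[0.18,0.24,-0.33,0.023,0.162,0.42,1],[0.24,0.33,-0.44,0.03,0.216,0.55,1],[0.24,0.33,-0.44,0.03,0.216,0.55,1]]' >/dev/null
python3 -m crank '[[0.11,0.05,-0.1,0.008,0.054,0.14,1],[0.21,0.09,-0.2,0.015,0.108,0.28,1],[0.32,0.13,-0.3,0.023,0.162,0.42,1],[0.43,0.18,-0.39,0.03,0.216,0.55,1],[0.43,0.18,-0.39,0.03,0.216,0.55,1]]' >/dev/null
python3 -m crank '[[0.13,-0.01,-0.08,0.008,0.054,0.14,1],[0.26,-0.02,-0.16,0.015,0.108,0.28,1],[0.39,-0.03,-0.24,0.023,0.162,0.42,1],[0.52,-0.04,-0.31,0.03,0.216,0.55,1],[0.52,-0.04,-0.31,0.03,0.216,0.55,1],[0.52,-0.04,-0.31,0.03,0.216,0.55,1]]'
python3 - <<'E'
from h import *
from rig import *
s=status.sense();p0,R0=pose(s);print(s["joints"].round(3))
t1,Rp=placeT(.24,44.5,160,(.4,.4,164.7));plan(p0,R0,t1,Rp,3)
E
```

```text
time_s: 10.2
eef_pos: [391.4, -20.8, 398.5]
ee_rot: [-0.082, 0.719, 0.685, 0.086]
force: [1.0, 0.3, -0.7]
grip_width: 0.26
grip_force: 31.8
[-0.404  0.022  1.868  0.23   1.342 -0.417]
  1/3 shift [0.727, 0.078, 0.209] turn [-0.001, 0.0, 0.002]
  2/3 shift [0.727, 0.076, 0.209] turn [-0.001, 0.0, 0.002]
  3/3 shift [0.728, 0.075, 0.209] turn [-0.001, 0.0, 0.002]
```

```bash
python3 -m crank '[[0.36,0.04,0.1,0,0,0,1],[0.73,0.08,0.21,-0.001,0,0.002,1],[0.73,0.08,0.21,-0.001,0,0.002,1]]' >/dev/null
python3 -m crank '[[0.36,0.04,0.1,0,0,0,1],[0.73,0.08,0.21,-0.001,0,0.002,1],[0.73,0.08,0.21,-0.001,0,0.002,1]]' >/dev/null
python3 -m crank '[[0.36,0.04,0.1,0,0,0,1],[0.6,0.06,0.17,-0.001,0,0.002,1],[0.73,0.08,0.21,-0.001,0,0.002,1],[0.73,0.08,0.21,-0.001,0,0.002,1],[0.73,0.08,0.21,-0.001,0,0.002,1]]'
python3 - <<'E'
from h import *
from rig import *
s=status.sense();p0,R0=pose(s);print(s["joints"].round(3))
i=camera_info("wrist");p,d=capture("wrist");K,T=i["K"],i["camera_from_world"];np.savez("w6.npz",p=p,d=d,K=K,T=T)
cv2.imwrite("pics/w6.png",p[:,:,::-1])
print(held("w6",pr=(p0,R0)))
t1,Rp=placeT(.24,44.5,10,(.4,.4,164.7));plan(p0,R0,t1,Rp,2)
# sideview check of the bottle
q,e=capture("side");K2,T2=camera_info("side")["K"],camera_info("side")["camera_from_world"]
v,u=np.mgrid[0:480,0:640];P=unproj(u,v,d,K,T)
E
```

```text
time_s: 11.3
eef_pos: [427.8, 204.9, 390.0]
ee_rot: [-0.083, 0.722, 0.681, 0.087]
force: [-0.1, -0.2, -1.4]
grip_width: 0.262
grip_force: 31.8
[0.157 0.196 1.695 0.252 1.209 0.131]
(array([-0.12770177,  0.38812486,  0.22608906,  0.03967096,  0.1047874 ]), np.float64(2.0021738244508445), 6079)
  1/2 shift [-0.181, -0.009, 0.731] turn [-0.0, -0.0, -0.002]
  2/2 shift [-0.181, -0.009, 0.731] turn [-0.0, -0.0, -0.002]
```

View pics/w6.png

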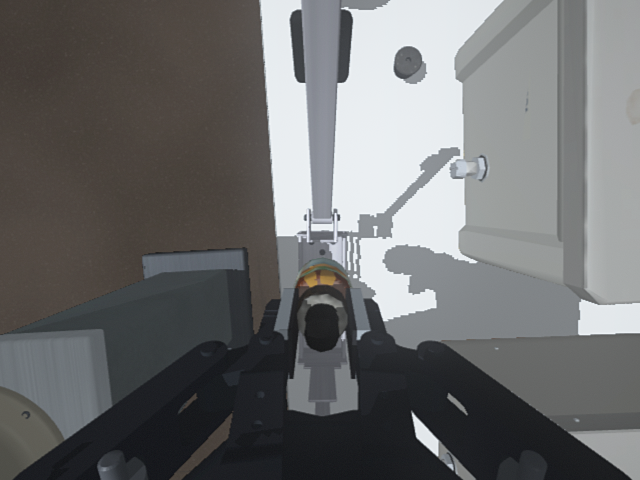

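The bottle hangs over the +y cell: body mid-column about 323, teat about 322, so there's no sideways lean. The hinge at (320,225) and bar beyond are clear. That was my last picture, so I'll work from numbers from here. Lowering now.

```bash
python3 -m crank '[[-0.06,-0.003,0.24,0,0,0,1],[-0.12,-0.006,0.49,0,0,0,1],[-0.18,-0.009,0.73,0,0,-0.002,1],[-0.18,-0.009,0.73,0,0,-0.002,1]]'
python3 -m crank '[[-0.03,0,0.12,0,0,0,1],[-0.06,0,0.24,0,0,0,1],[-0.09,0,0.36,0,0,0,1],[-0.115,0,0.47,0,0,0,1],[-0.14,0,0.56,0,0,0,1],[-0.155,0,0.63,0,0,0,1],[-0.17,0,0.68,0,0,0,1],[-0.17,0,0.68,0,0,0,1],[-0.17,0,0.68,0,0,0,1]]'
python3 - <<'E'
from h import *
from rig import *
p0,R0=pose(status.sense());print(status.sense()["wrist_torque"])
t1,Rp=placeT(.24,44.5,8,(.4,.4,164.7));plan(p0,R0,t1,Rp,1)
E
```

```text
time_s: 11.8
eef_pos: [426.0, 205.0, 312.9]
ee_rot: [-0.084, 0.722, 0.681, 0.085]
force: [-0.4, 0.5, 0.0]
grip_width: 0.263
grip_force: 31.8
time_s: 12.7
eef_pos: [426.6, 205.7, 245.3]
ee_rot: [-0.083, 0.722, 0.682, 0.088]
force: [0.6, 1.0, -1.0]
grip_width: 0.261
grip_force: 31.9
[-0.15993767  0.00189097 -0.04880615]
  1/1 shift [-0.03, -0.006, 0.074] turn [0.001, -0.002, -0.002]
```

```bash
python3 -m crank '[[-0.006,0,0.02,0,0,0,1],[-0.012,0,0.04,0,0,0,1],[-0.016,0,0.055,0,0,0,1],[-0.016,0,0.055,0,0,0,1]]'
python3 -m crank '[[-0.002,0,0.01,0,0,0,1],[-0.005,0,0.02,0,0,0,1],[-0.005,0,0.02,0,0,0,1]]'
```

```text
time_s: 13.1
eef_pos: [426.4, 205.4, 239.1]
ee_rot: [-0.083, 0.722, 0.682, 0.087]
force: [-0.1, -1.1, -1.1]
grip_width: 0.26
grip_force: 31.9
time_s: 13.4
eef_pos: [426.8, 205.5, 238.7]
ee_rot: [-0.083, 0.722, 0.682, 0.088]
force: [-4.0, -2.2, 16.0]
grip_width: 0.26
grip_force: 36.1
```

```bash
python3 -m crank '[[0,0,-0.007,0,0,0,1],[0,0,-0.007,0,0,0,0.55],[0,0,-0.007,0,0,0,0.45],[0,0,-0.007,0,0,0,0.45],[0,0,-0.007,0,0,0,0.45],[0,0,-0.007,0,0,0,0.45],[0,0,-0.15,0,0,0,0.45],[0,0,-0.35,0,0,0,0.45],[0,0,-0.7,0,0,0,0.45],[0,0,-1,0,0,0,0.45],[0,0,-1,0,0,0,0.45],[0,0,-1,0,0,0,0.45]]'
cat >> h.py <<'E'
def rackbottles(d,K,T):
    v,u=np.mgrid[0:480,0:640];X=unproj(u,v,d,K,T);X[d<=0]=-999
    c,s=np.cos(YAW),np.sin(YAW);q=X-[RK[0],RK[1],0];x=c*q[...,0]+s*q[...,1];y=-s*q[...,0]+c*q[...,1];z=X[...,2]
    for yc in(-44.5,0,44.5):
        k=(abs(y-yc)<20)&(abs(x)<22)
        for lo,hi in((45,64),(70,85),(90,106),(106,125)):
            m=k&(z>lo)&(z<hi)
            if m.sum()>8:print(yc,lo,m.sum(),"x",np.percentile(x[m],[2,98]).round(1),"y",np.percentile(y[m],[2,98]).round(1),"zmax",z[m].max().round(1))
E
python3 - <<'E'
from h import *
from rig import *
s=status.sense();print(s["joints"].round(3))
i=camera_info("wrist");p,d=capture("wrist");rackbottles(d,i["K"],i["camera_from_world"])
E
```

```text
time_s: 14.6
eef_pos: [425.0, 181.5, 334.3]
ee_rot: [-0.083, 0.722, 0.682, 0.088]
force: [-0.2, 0.3, 0.0]
grip_width: 0.548
grip_force: 0.0
[0.106 0.234 1.806 0.271 1.078 0.037]
0 45 230 x [-16.7  15.3] y [ 4.1 19.1] zmax 63.9
0 70 326 x [-11.5  11.4] y [-5.  13.9] zmax 85.0
0 90 231 x [-7.   6.5] y [-3.9  9.1] zmax 106.0
0 106 182 x [-4.9  4.4] y [-3.3  7. ] zmax 111.2
44.5 45 53 x [-16.5  16.5] y [40.4 62.1] zmax 64.0
44.5 70 294 x [-11.   11.4] y [33.8 56.7] zmax 85.0
44.5 90 181 x [-6.1  6.4] y [38.1 51. ] zmax 105.9
44.5 106 181 x [-4.7  5.1] y [40.3 48.6] zmax 111.2
```

The first bottle stands upright in the +y cell: teat top at 111 mm, the same as bottle_c, and x≈0. Next is the middle bottle.

```bash
cat >> h.py <<'E'
def grasp2(e,y,l,D=164,h=70.5):
    Rg=leanR(l)*R.from_rotvec([0,0,np.pi]);return st2w(e,y,h)-Rg.as_matrix()[:,2]*D,Rg
E
python3 - <<'E'
from h import *
from rig import *
p0,R0=pose(status.sense())
g,Rg=grasp2(20.4,-1.0,.35);pre=g-Rg.as_matrix()[:,2]*75;print(g,pre)
w=np.array([415,150,400.]);plan(p0,R0,w,R0);plan(w,R0,pre,Rg,5)
E
```

```text
[ 486.54961167 -230.49842116  229.27312491] [ 462.32167487 -221.87354862  299.72607837]
  1/1 shift [-0.153, -0.082, -0.721] turn [0.0, 0.0, 0.0]
  1/5 shift [-0.764, 0.137, 0.018] turn [-0.138, 0.02, 0.452]
  2/5 shift [-0.669, 0.391, 0.036] turn [-0.138, 0.02, 0.452]
  3/5 shift [-0.493, 0.594, 0.081] turn [-0.138, 0.02, 0.452]
  4/5 shift [-0.259, 0.716, 0.147] turn [-0.138, 0.02, 0.452]
  5/5 shift [-0.0, 0.743, 0.225] turn [-0.138, 0.02, 0.452]
```

```bash
python3 - <<'E'
from h import *
from rig import *
p0,R0=pose(status.sense())
g,Rg=grasp2(20.4,-1.0,.35);pre=g-Rg.as_matrix()[:,2]*75
w=np.array([405,160,400.]);w2=np.array([370,-200,400.]);plan(p0,R0,w,R0);print();plan(w,R0,w2,R0);print();plan(w2,R0,pre,Rg,3)
E
```

```text
1/1 shift [-0.062, -0.188, -0.698] turn [0.0, 0.0, 0.0]

  1/4 shift [-0.877, -0.036, -0.216] turn [0.0, 0.0, 0.0]
  2/4 shift [-0.877, -0.036, -0.216] turn [0.0, 0.0, 0.0]
  3/4 shift [-0.877, -0.036, -0.216] turn [0.0, 0.0, 0.0]
  4/4 shift [-0.877, -0.036, -0.216] turn [0.0, 0.0, 0.0]

  1/3 shift [-0.133, 0.312, 0.311] turn [-0.23, 0.033, 0.754]
  2/3 shift [0.038, 0.278, 0.365] turn [-0.23, 0.033, 0.754]
  3/3 shift [0.158, 0.146, 0.407] turn [-0.23, 0.033, 0.754]
```

```bash
python3 -m crank '[[-0.06,-0.19,-0.7,0,0,0,0.45],[-0.06,-0.19,-0.7,0,0,0,0.45],[-0.06,-0.19,-0.7,0,0,0,0.45]]' >/dev/null
python3 -m crank '[[-0.88,-0.04,-0.22,0,0,0,0.45],[-0.88,-0.04,-0.22,0,0,0,0.45],[-0.88,-0.04,-0.22,0,0,0,0.45]]' >/dev/null
python3 -m crank '[[-0.88,-0.04,-0.22,0,0,0,0.45],[-0.88,-0.04,-0.22,0,0,0,0.45],[-0.88,-0.04,-0.22,0,0,0,0.45]]' >/dev/null
python3 -m crank '[[-0.88,-0.04,-0.22,0,0,0,0.45],[-0.88,-0.04,-0.22,0,0,0,0.45],[-0.88,-0.04,-0.22,0,0,0,0.45]]' >/dev/null
python3 -m crank '[[-0.88,-0.04,-0.22,0,0,0,0.45],[-0.88,-0.04,-0.22,0,0,0,0.45],[-0.88,-0.04,-0.22,0,0,0,0.45]]'
python3 -m crank '[[-0.02,0.06,0.06,-0.046,0.007,0.15,0.45],[-0.05,0.12,0.12,-0.09,0.013,0.3,0.45],[-0.08,0.19,0.19,-0.14,0.02,0.45,0.45],[-0.11,0.25,0.25,-0.184,0.026,0.6,0.45],[-0.13,0.31,0.31,-0.23,0.033,0.754,0.45],[-0.13,0.31,0.31,-0.23,0.033,0.754,0.45]]' >/dev/null
python3 -m crank '[[0,0.06,0.07,-0.046,0.007,0.15,0.45],[0.01,0.11,0.15,-0.09,0.013,0.3,0.45],[0.02,0.17,0.22,-0.14,0.02,0.45,0.45],[0.03,0.22,0.3,-0.184,0.026,0.6,0.45],[0.04,0.28,0.36,-0.23,0.033,0.754,0.45],[0.04,0.28,0.36,-0.23,0.033,0.754,0.45]]'
python3 - <<'E'
from h import *
from rig import *
s=status.sense();p0,R0=pose(s);print(s["joints"].round(3))
g,Rg=grasp2(20.4,-1.0,.35);pre=g-Rg.as_matrix()[:,2]*75;plan(p0,R0,pre,Rg,1)
E
```

```text
time_s: 16.15
eef_pos: [368.8, -203.4, 400.8]
ee_rot: [-0.084, 0.723, 0.681, 0.087]
force: [0.9, -0.6, -0.8]
grip_width: 0.55
grip_force: 0.0
time_s: 17.35
eef_pos: [430.4, -214.4, 335.2]
ee_rot: [-0.011, 0.978, 0.139, 0.157]
force: [-1.0, -0.9, -0.6]
grip_width: 0.552
grip_force: 0.0
[-0.752  0.25   1.786  0.322  0.945  0.368]
  1/1 shift [0.161, 0.152, 0.43] turn [-0.233, 0.033, 0.756]
```

```bash
python3 -m crank '[[0.03,0.03,0.08,-0.046,0.007,0.15,0.45],[0.06,0.06,0.17,-0.09,0.013,0.3,0.45],[0.1,0.09,0.26,-0.14,0.02,0.45,0.45],[0.13,0.12,0.34,-0.184,0.026,0.6,0.45],[0.16,0.15,0.43,-0.233,0.033,0.756,0.45],[0.16,0.15,0.43,-0.233,0.033,0.756,0.45],[0.16,0.15,0.43,-0.233,0.033,0.756,0.45]]'
python3 - <<'E'
from h import *
from rig import *
s=status.sense();p0,R0=pose(s);print(s["joints"].round(3))
for cam in("wrist",):
    i=camera_info(cam);p,d=capture(cam);K,T=i["K"],i["camera_from_world"]
    v,u=np.mgrid[0:480,0:640];P=unproj(u,v,d,K,T)
    c,sn=np.cos(SY),np.sin(SY);X=P-SC;X=np.stack([c*X[...,0]+sn*X[...,1],-sn*X[...,0]+c*X[...,1],X[...,2]],-1)
    h=X@[-.565,0,.825]-6.7;e=X@[.825,0,.565];y=X[...,1]
    for lo,hi in((40,55),(64,76),(80,95),(95,108)):
        k=(h>lo)&(h<hi)&(abs(e-20)<25)&(abs(y)<22)&(d>0)
        if k.sum()>5:print(lo,k.sum(),np.percentile(y[k],[1,99]).round(1),np.percentile(e[k],[1,99]).round(1),h[k].max().round(1))
g,Rg=grasp2(20.4,-1.0,.35);plan(p0,R0,g,Rg,1)
E
```

```text
time_s: 18.05
eef_pos: [461.7, -222.5, 300.8]
ee_rot: [0.03, 0.971, -0.165, 0.172]
force: [0.1, 0.8, 0.6]
grip_width: 0.551
grip_force: 0.0
[-0.698  0.345  1.762  0.184  0.713  1.091]
40 483 [-16.6  15.6] [24.7 38.6] 55.0
64 418 [-12.3  10.5] [15.3 33.3] 76.0
80 296 [-7.2  5.7] [21.8 28. ] 94.9
95 279 [-6.5  5. ] [17.3 27.3] 103.0
  1/1 shift [-0.001, -0.007, 0.761] turn [-0.0, -0.001, 0.005]
```

```bash
python3 -m crank '[[0.005,-0.008,0.3,0,0,0.005,0.45],[0.005,-0.008,0.55,0,0,0.005,0.45],[0.005,-0.008,0.69,0,0,0.005,0.45],[0.005,-0.008,0.76,0,0,0.005,0.45],[0.005,-0.008,0.76,0,0,0.005,0.45],[0.005,-0.008,0.76,0,0,0.005,0.45]]'
python3 -m crank '[[0,0,0,0,0,0,1],[0,0,0,0,0,0,1],[0,0,0,0,0,0,1],[0,0,0,0,0,0,1],[0,0,0,0,0,0,1],[0,0,0,0,0,0,1],[0,0,0,0,0,0,1]]' 35
python3 - <<'E'
from h import *
from rig import *
s=status.sense();p0,R0=pose(s);print(s["joints"].round(3))
print("axis in tool",R0.inv().apply(AX).round(3),"collar",R0.inv().apply(st2w(21,-.8,70.5)-p0).round(1))
E
```

```text
time_s: 18.7
eef_pos: [487.1, -231.3, 230.3]
ee_rot: [0.03, 0.97, -0.171, 0.173]
force: [-0.1, 1.2, -0.3]
grip_width: 0.55
grip_force: 0.0
time_s: 19.4
eef_pos: [487.2, -231.1, 230.4]
ee_rot: [0.03, 0.97, -0.171, 0.173]
force: [-1.2, 3.9, 5.8]
grip_width: 0.268
grip_force: 30.4
[-0.678  0.503  1.742  0.21   0.571  1.083]
axis in tool [-0.244  0.003 -0.97 ] collar [ -1.1  -0.7 164.6]
```

Gripped as planned. Now I'll lift 85 mm along the bottle axis.

```bash
python3 -m crank '[[-0.03,0,-0.12,0,0,0,1],[-0.074,0,-0.29,0,0,0,1],[-0.124,0,-0.485,0,0,0,1],[-0.173,0,-0.68,0,0,0,1],[-0.21,0,-0.82,0,0,0,1],[-0.21,0,-0.82,0,0,0,1]]'
python3 - <<'E'
from h import *
from rig import *
s=status.sense();p0,R0=pose(s);print(s["joints"].round(3))
i=camera_info("wrist");p,d=capture("wrist");K,T=i["K"],i["camera_from_world"]
v,u=np.mgrid[0:480,0:640];Q=R0.inv().apply(unproj(u,v,d,K,T).reshape(-1,3)-p0);Q=Q[(d.ravel()>0)]
a=np.array([-.242,0,-.97]);b=np.array([.97,0,-.242]);q=Q-[0,0,164.5];h=q@a+69.5;e=q@b;y=q[:,1]
for lo,hi in((15,28),(28,40),(40,55),(82,97),(97,106)):
    k=(h>lo)&(h<hi)&(abs(e)<25)&(abs(y)<18)
    if k.sum()>5:print(lo,k.sum(),"y",np.percentile(y[k],[1,99]).round(1),"e",np.percentile(e[k],[1,99]).round(1),"hmax",h[k].max().round(1))
w=np.array([375,-200,400.]);t1,Rp=placeT(-.24,-44.5,165);print(t1)
plan(p0,R0,w,Rp,3)
w2=np.array([395,100,405.]);print();plan(w,Rp,t1,Rp,4)
E
```

```text
time_s: 20.0
eef_pos: [441.4, -214.7, 301.1]
ee_rot: [0.031, 0.969, -0.171, 0.174]
force: [0.1, 0.1, -1.2]
grip_width: 0.268
grip_force: 29.0
[-0.713  0.301  1.824  0.195  0.692  1.076]
15 682 y [-15.9  16. ] e [ 5.  17.2] hmax 28.0
28 768 y [-15.9  16. ] e [ 4.6 16.9] hmax 40.0
40 1166 y [-15.7  16.2] e [ 3.4 16.6] hmax 55.0
82 2358 y [-17.2  17.5] e [-4.7 17.6] hmax 97.0
97 1272 y [-17.7  17.7] e [-3.7 22.1] hmax 106.0
[425.70326417 194.21024434 394.28509686]
  1/3 shift [-0.096, 0.03, -0.387] turn [0.046, -0.174, -0.799]
  2/3 shift [-0.139, -0.061, -0.37] turn [0.046, -0.174, -0.799]
  3/3 shift [-0.119, -0.158, -0.348] turn [0.046, -0.174, -0.799]

  1/4 shift [0.966, 0.072, -0.222] turn [0.0, 0.0, 0.0]
  2/4 shift [0.966, 0.072, -0.222] turn [0.0, 0.0, 0.0]
  3/4 shift [0.966, 0.072, -0.222] turn [0.0, 0.0, 0.0]
  4/4 shift [0.966, 0.072, -0.222] turn [0.0, 0.0, 0.0]
```

```bash
python3 -m crank '[[-0.02,0.01,-0.08,0.009,-0.035,-0.16,1],[-0.04,0.01,-0.15,0.018,-0.07,-0.32,1],[-0.06,0.02,-0.23,0.028,-0.104,-0.48,1],[-0.08,0.03,-0.31,0.037,-0.14,-0.64,1],[-0.1,0.03,-0.39,0.046,-0.174,-0.8,1],[-0.1,0.03,-0.39,0.046,-0.174,-0.8,1]]' >/dev/null
python3 -m crank '[[-0.03,-0.01,-0.07,0.009,-0.035,-0.16,1],[-0.06,-0.02,-0.15,0.018,-0.07,-0.32,1],[-0.08,-0.04,-0.22,0.028,-0.104,-0.48,1],[-0.11,-0.05,-0.3,0.037,-0.14,-0.64,1],[-0.14,-0.06,-0.37,0.046,-0.174,-0.8,1],[-0.14,-0.06,-0.37,0.046,-0.174,-0.8,1]]' >/dev/null
python3 -m crank '[[-0.02,-0.03,-0.07,0.009,-0.035,-0.16,1],[-0.05,-0.06,-0.14,0.018,-0.07,-0.32,1],[-0.07,-0.1,-0.21,0.028,-0.104,-0.48,1],[-0.1,-0.13,-0.28,0.037,-0.14,-0.64,1],[-0.12,-0.16,-0.35,0.046,-0.174,-0.8,1],[-0.12,-0.16,-0.35,0.046,-0.174,-0.8,1],[-0.12,-0.16,-0.35,0.046,-0.174,-0.8,1]]'
python3 - <<'E'
from h import *
from rig import *
s=status.sense();p0,R0=pose(s);print(s["joints"].round(3))
t1,Rp=placeT(-.25,-44.5,165);print(t1);plan(p0,R0,t1,Rp,5)
E
```

```text
time_s: 21.95
eef_pos: [375.5, -200.5, 398.0]
ee_rot: [0.081, 0.722, 0.682, -0.086]
force: [-0.5, -0.3, -0.1]
grip_width: 0.265
grip_force: 29.2
[-0.731  0.082  1.806 -0.207  1.113 -0.594]
[425.79099273 195.80370045 393.88609337]
  1/5 shift [0.777, 0.055, -0.179] turn [-0.0, -0.003, -0.001]
  2/5 shift [0.776, 0.055, -0.181] turn [-0.0, -0.003, -0.001]
  3/5 shift [0.776, 0.056, -0.183] turn [-0.0, -0.003, -0.001]
  4/5 shift [0.775, 0.056, -0.185] turn [-0.0, -0.003, -0.001]
  5/5 shift [0.775, 0.056, -0.187] turn [-0.0, -0.003, -0.001]
```

```bash
python3 -m crank '[[0.38,0.03,-0.1,0,0,0,1],[0.77,0.06,-0.2,0,-0.003,-0.001,1],[0.77,0.06,-0.2,0,-0.003,-0.001,1]]' >/dev/null
python3 -m crank '[[0.38,0.03,-0.1,0,0,0,1],[0.77,0.06,-0.18,0,-0.003,-0.001,1],[0.77,0.06,-0.18,0,-0.003,-0.001,1]]' >/dev/null
python3 -m crank '[[0.38,0.03,-0.1,0,0,0,1],[0.77,0.06,-0.18,0,-0.003,-0.001,1],[0.77,0.06,-0.18,0,-0.003,-0.001,1]]' >/dev/null
python3 -m crank '[[0.38,0.03,-0.1,0,0,0,1],[0.77,0.06,-0.18,0,-0.003,-0.001,1],[0.77,0.06,-0.18,0,-0.003,-0.001,1]]' >/dev/null
python3 -m crank '[[0.38,0.03,-0.1,0,0,0,1],[0.6,0.04,-0.14,0,-0.003,-0.001,1],[0.77,0.05,-0.18,0,-0.003,-0.001,1],[0.77,0.05,-0.18,0,-0.003,-0.001,1],[0.77,0.05,-0.18,0,-0.003,-0.001,1]]'
python3 - <<'E'
from h import *
from rig import *
s=status.sense();p0,R0=pose(s);print(s["joints"].round(3))
i=camera_info("wrist");p,d=capture("wrist");K,T=i["K"],i["camera_from_world"]
v,u=np.mgrid[0:480,0:640];X=unproj(u,v,d,K,T);c,sn=np.cos(YAW),np.sin(YAW);q=X-[RK[0],RK[1],0];x=c*q[...,0]+sn*q[...,1];y=-sn*q[...,0]+c*q[...,1];z=X[...,2]
for lo,hi in((163,180),(180,200),(200,215),(258,268)):
    k=(z>lo)&(z<hi)&(abs(x)<17.5)&(abs(y+44)<22)&(d>0)
    if k.sum()>5:print(lo,k.sum(),"x",np.percentile(x[k],[1,99]).round(1),"y",np.percentile(y[k],[1,99]).round(1),z[k].min().round(1))
t1,Rp=placeT(-.25,-44.5,15);print(t1);plan(p0,R0,t1,Rp,2)
E
```

```text
time_s: 23.65
eef_pos: [424.6, 192.2, 394.7]
ee_rot: [0.085, 0.719, 0.684, -0.092]
force: [0.2, -0.2, -0.8]
grip_width: 0.264
grip_force: 30.1
[ 0.216  0.216  1.659 -0.247  1.346  0.33 ]
163 512 x [-16.9  13.2] y [-45.3 -34.1] 165.0
180 975 x [-17.1  13.4] y [-44.5 -33.4] 180.0
200 947 x [-17.1  13.5] y [-44.2 -32.8] 200.0
258 1891 x [-17.1  16.7] y [-51.7 -26.6] 258.0
[425.79099273 195.80370045 243.88609337]
  1/2 shift [0.205, 0.009, 0.726] turn [-0.002, 0.0, 0.004]
  2/2 shift [0.204, 0.007, 0.726] turn [-0.002, 0.0, 0.004]
```

```bash
python3 -m crank '[[0.08,0.006,0.24,0,0,0.002,1],[0.15,0.01,0.49,0,0,0.004,1],[0.215,0.014,0.726,-0.002,0,0.004,1],[0.215,0.014,0.726,-0.002,0,0.004,1]]'
python3 -m crank '[[0.03,0,0.12,0,0,0,1],[0.065,0,0.24,0,0,0,1],[0.1,0,0.36,0,0,0,1],[0.13,0,0.47,0,0,0,1],[0.155,0,0.56,0,0,0,1],[0.175,0,0.63,0,0,0,1],[0.19,0,0.68,0,0,0,1],[0.19,0,0.68,0,0,0,1],[0.19,0,0.68,0,0,0,1]]'
python3 - <<'E'
from h import *
from rig import *
p0,R0=pose(status.sense())
t1,Rp=placeT(-.25,-44.5,8);print(t1);plan(p0,R0,t1,Rp,1)
E
```

```text
time_s: 24.1
eef_pos: [425.0, 194.9, 317.1]
ee_rot: [0.084, 0.719, 0.683, -0.093]
force: [0.6, -1.3, -0.3]
grip_width: 0.266
grip_force: 30.2
time_s: 25.0
eef_pos: [425.4, 197.8, 249.1]
ee_rot: [0.086, 0.719, 0.684, -0.091]
force: [0.4, 0.1, -0.7]
grip_width: 0.267
grip_force: 30.2
[425.79099273 195.80370045 236.88609337]
  1/1 shift [0.011, 0.005, 0.123] turn [-0.0, 0.0, 0.006]
```

```bash
python3 -m crank '[[0.0,0.004,0.03,0,0,0,1],[0.004,0.004,0.06,0,0,0,1],[0.008,0.004,0.085,0,0,0,1],[0.008,0.004,0.085,0,0,0,1]]'
python3 -m crank '[[0.002,0,0.01,0,0,0,1],[0.005,0,0.02,0,0,0,1],[0.005,0,0.02,0,0,0,1]]'
```

```text
time_s: 25.4
eef_pos: [425.5, 196.3, 240.1]
ee_rot: [0.085, 0.719, 0.684, -0.091]
force: [0.5, -0.2, -0.6]
grip_width: 0.264
grip_force: 30.2
time_s: 25.7
eef_pos: [425.6, 196.4, 238.4]
ee_rot: [0.085, 0.719, 0.684, -0.091]
force: [0.1, 0.2, -0.8]
grip_width: 0.263
grip_force: 30.2
```

```bash
python3 -m crank '[[0.002,0,0.01,0,0,0,1],[0.002,0,0.01,0,0,0,1],[0.002,0,0.01,0,0,0,1]]'
python3 -m crank '[[0.002,0,0.005,0,0,0,1],[0.002,0,0.01,0,0,0,1],[0.002,0,0.01,0,0,0,1]]'
```

```text
time_s: 26.0
eef_pos: [425.8, 196.3, 238.1]
ee_rot: [0.086, 0.719, 0.684, -0.091]
force: [-1.7, 0.1, 7.1]
grip_width: 0.264
grip_force: 32.7
time_s: 26.3
eef_pos: [426.0, 196.2, 237.9]
ee_rot: [0.086, 0.719, 0.684, -0.091]
force: [-3.3, -1.8, 17.5]
grip_width: 0.261
grip_force: 35.7
```

```bash
python3 -m crank '[[0,0,-0.007,0,0,0,1],[0,0,-0.007,0,0,0,0.55],[0,0,-0.007,0,0,0,0.45],[0,0,-0.007,0,0,0,0.45],[0,0,-0.007,0,0,0,0.45],[0,0,-0.007,0,0,0,0.45],[0,0,-0.15,0,0,0,0.45],[0,0,-0.35,0,0,0,0.45],[0,0,-0.7,0,0,0,0.45],[0,0,-1,0,0,0,0.45],[0,0,-1,0,0,0,0.45],[0,0,-1,0,0,0,0.45]]'
python3 - <<'E'
from h import *
from rig import *
s=status.sense();print(s["joints"].round(3))
i=camera_info("wrist");p,d=capture("wrist");rackbottles(d,i["K"],i["camera_from_world"])
# bar: from the top camera
i=camera_info("wrist");K,T=i["K"],i["camera_from_world"]
v,u=np.mgrid[0:480,0:640];X=unproj(u,v,d,K,T);c,sn=np.cos(YAW),np.sin(YAW);q=X-[RK[0],RK[1],0];x=c*q[...,0]+sn*q[...,1];y=-sn*q[...,0]+c*q[...,1];z=X[...,2]
k=(d>0)&(abs(x)<13)&(y>90)&(y<200)&(z>135)&(z<300)
if k.sum():
  print("bar pts",k.sum(),"y",np.percentile(y[k],[1,50,99]).round(1),"z",np.percentile(z[k],[1,50,99]).round(1));b=np.polyfit(y[k],z[k],1);print("angle",np.pi-np.arctan(b[0]),"r max",np.hypot(y[k]-86,z[k]-122).max())
E
```

```text
time_s: 27.5
eef_pos: [426.8, 221.0, 333.1]
ee_rot: [0.085, 0.719, 0.684, -0.091]
force: [-0.8, -1.0, 0.4]
grip_width: 0.552
grip_force: 0.0
[ 0.274  0.314  1.702 -0.252  1.219  0.423]
-44.5 45 378 x [-17.   14.7] y [-43.  -30.4] zmax 64.0
-44.5 70 573 x [-12.4   9.9] y [-52.6 -35.1] zmax 85.0
-44.5 90 319 x [-7.3  4.9] y [-64.3 -40.2] zmax 106.0
-44.5 106 119 x [-5.4  7.8] y [-64.4 -42.2] zmax 114.7
0 45 495 x [-16.2  16. ] y [ 4.3 19.3] zmax 63.9
0 70 545 x [-11.5  11.5] y [-3.2 14. ] zmax 85.0
0 90 378 x [-6.9  6.4] y [-3.2  9.1] zmax 106.0
0 106 201 x [-4.5  4.4] y [-2.7  7.1] zmax 110.5
44.5 45 83 x [-16.6  16.7] y [45.2 57.3] zmax 64.0
44.5 70 536 x [-11.1  11.5] y [37.8 56.6] zmax 85.0
44.5 90 366 x [-6.4  6.2] y [38.6 51.1] zmax 106.0
44.5 106 299 x [-4.8  5.1] y [40.3 49.1] zmax 111.4
bar pts 1192 y [90.1 94.9 98.6] z [135.3 143.  150. ]
angle 2.110275955526978 r max 32.13397493856787
```

Both bottles now stand upright in the outer cells (-y bottle centre about y=-46.7, top about 111), and the bar is at 2.11 rad. I'll plan the swing: closed fingertips on the pad's outer face, tool leaning 0.5 towards +y, following the arc.

```bash
cat >> h.py <<'E'
AL=.5
def push(phi,gap=0,r=135,tip=173,w=6.5,dx=0):
    Rp=placeR(-AL);n=np.array([np.sin(phi),np.cos(phi)])
    c=np.array([86,122])+r*np.array([-np.cos(phi),np.sin(phi)])+(w+gap+11*abs(np.sin(phi-AL)))*n
    return rack2w(dx,c[0],c[1])-Rp.apply([0,0,tip]),Rp
E
python3 - <<'E'
from h import *
from rig import *
p0,R0=pose(status.sense())
a,Rp=push(2.1,30);print("approach",a.round(1),"contact",push(2.1)[0].round(1),"closed",push(0)[0].round(1))
w1=np.array([426,240,470.]);w2=np.array([a[0],a[1]+10,470])
plan(p0,R0,w1,Rp,2);print();plan(w1,Rp,w2,Rp);print();plan(w2,Rp,a,Rp)
E
```

```text
approach [441.3 477.3 366.4] contact [439.9 451.4 381.5] closed [427.9 233.5 285.6]
  1/2 shift [-0.078, -0.011, -0.69] turn [-0.001, -0.159, 0.003]
  2/2 shift [-0.164, -0.01, -0.675] turn [-0.001, -0.159, 0.003]

  1/3 shift [0.725, 0.006, -0.396] turn [0.0, 0.0, 0.0]
  2/3 shift [0.725, 0.006, -0.396] turn [0.0, 0.0, 0.0]
  3/3 shift [0.725, 0.006, -0.396] turn [0.0, 0.0, 0.0]

  1/2 shift [0.205, 0.003, 0.479] turn [0.0, 0.0, 0.0]
  2/2 shift [0.205, 0.003, 0.479] turn [0.0, 0.0, 0.0]
```

```bash
python3 -m crank '[[-0.08,-0.01,-0.69,0,-0.159,0.003,1],[-0.08,-0.01,-0.69,0,-0.159,0.003,1],[-0.08,-0.01,-0.69,0,-0.159,0.003,1]]' >/dev/null
python3 -m crank '[[-0.16,-0.01,-0.68,0,-0.159,0.003,1],[-0.16,-0.01,-0.68,0,-0.159,0.003,1],[-0.16,-0.01,-0.68,0,-0.159,0.003,1]]'
python3 -m crank '[[0.73,0,-0.4,0,0,0,1],[0.73,0,-0.4,0,0,0,1],[0.73,0,-0.4,0,0,0,1]]' >/dev/null
python3 -m crank '[[0.73,0,-0.4,0,0,0,1],[0.73,0,-0.4,0,0,0,1],[0.73,0,-0.4,0,0,0,1]]' >/dev/null
python3 -m crank '[[0.73,0,-0.4,0,0,0,1],[0.73,0,-0.4,0,0,0,1],[0.73,0,-0.4,0,0,0,1],[0.73,0,-0.4,0,0,0,1]]'
python3 - <<'E'
from h import *
from rig import *
s=status.sense();p0,R0=pose(s);print(s["joints"].round(3))
a,Rp=push(2.1,30);plan(p0,R0,a,Rp,2)
E
```

```text
time_s: 28.15
eef_pos: [426.4, 240.6, 471.6]
ee_rot: [0.17, 0.704, 0.666, -0.179]
force: [0.5, 0.4, -0.4]
grip_width: -0.001
grip_force: 0.0
time_s: 29.15
eef_pos: [440.8, 489.4, 469.3]
ee_rot: [0.17, 0.703, 0.666, -0.181]
force: [-0.8, 0.0, -0.4]
grip_width: 0.001
grip_force: 0.0
[ 0.704  0.694  0.774 -0.394  2.006  0.651]
  1/2 shift [0.195, 0.007, 0.48] turn [-0.001, 0.002, 0.0]
  2/2 shift [0.194, 0.007, 0.48] turn [-0.001, 0.002, 0.0]
```

Down to the approach pose, then I'll compute the arc.

```bash
python3 -m crank '[[0.2,0.01,0.48,0,0,0,1],[0.39,0.014,0.96,0,0.002,0,1],[0.39,0.014,0.96,0,0.002,0,1],[0.39,0.014,0.96,0,0.002,0,1],[0.39,0.014,0.96,0,0.002,0,1]]'
python3 - <<'E'
from h import *
from rig import *
s=status.sense();p0,R0=pose(s);print(s["joints"].round(3))
i=camera_info("top");p,d=capture("top");K,T=i["K"],i["camera_from_world"]
v,u=np.mgrid[0:480,0:640];X=unproj(u,v,d,K,T)
prev=p0
for grp in([2.1,2.0,1.9,1.8,1.7,1.6,1.5],[1.4,1.3,1.2,1.1,1.0,.9],[.8,.7,.6,.5,.4],[.3,.2,.15]):
    for f in grp: print(f,((R0.inv().apply(push(f)[0]-prev))/100).round(3).tolist())
    prev=push(grp[-1])[0]
    print()
E
```

```text
time_s: 29.65
eef_pos: [441.1, 477.7, 372.0]
ee_rot: [0.17, 0.705, 0.666, -0.177]
force: [0.7, -0.3, 0.8]
grip_width: -0.002
grip_force: 0.0
[ 0.69   0.698  1.011 -0.367  1.768  0.736]
2.1 [-0.277, 0.003, 0.041]
2.0 [-0.412, 0.003, 0.026]
1.9 [-0.55, 0.003, 0.024]
1.8 [-0.688, 0.004, 0.037]
1.7 [-0.824, 0.004, 0.064]
1.6 [-0.959, 0.004, 0.105]
1.5 [-1.089, 0.004, 0.161]

1.4 [-0.124, 0.0, 0.069]
1.3 [-0.241, 0.0, 0.151]
1.2 [-0.349, 0.0, 0.246]
1.1 [-0.447, -0.0, 0.352]
1.0 [-0.534, -0.0, 0.468]
0.9 [-0.607, -0.0, 0.593]

0.8 [-0.06, -0.0, 0.133]
0.7 [-0.106, -0.001, 0.271]
0.6 [-0.136, -0.001, 0.414]
0.5 [-0.151, -0.001, 0.559]
0.4 [-0.153, -0.002, 0.684]

0.3 [0.01, -0.0, 0.124]
0.2 [0.031, -0.001, 0.247]
0.15 [0.046, -0.001, 0.307]
```

```bash
python3 -m crank '[[-0.14,0,0.04,0,0,0,1],[-0.28,0,0.04,0,0,0,1],[-0.41,0,0.03,0,0,0,1],[-0.55,0,0.02,0,0,0,1],[-0.69,0,0.04,0,0,0,1],[-0.82,0,0.06,0,0,0,1],[-0.96,0,0.1,0,0,0,1],[-0.96,0,0.1,0,0,0,1]]'
cat >> h.py <<'E'
def barangle(cam):
    from rig import capture,camera_info
    i=camera_info(cam);p,d=capture(cam);K,T=i["K"],i["camera_from_world"]
    v,u=np.mgrid[0:480,0:640];X=unproj(u,v,d,K,T);c,sn=np.cos(YAW),np.sin(YAW);q=X-[RK[0],RK[1],0];x=c*q[...,0]+sn*q[...,1];y=-sn*q[...,0]+c*q[...,1];z=X[...,2]
    rr=np.hypot(y-86,z-122);k=(d>0)&(abs(x)<9)&(rr>20)&(rr<180)&(z>116)
    a=np.arctan2(z[k]-122,86-y[k]);hst,e=np.histogram(a,np.arange(-.2,2.6,.05));j=hst.argsort()[::-1][:5]
    print(cam,[(round(e[t]+.025,2),int(hst[t])) for t in j])
E
python3 - <<'E'
from h import *
from rig import *
p0,R0=pose(status.sense());barangle("wrist");barangle("top");barangle("side")
for f in(1.6,1.5,1.4,1.3,1.2,1.1,1.,.9): print(f,((R0.inv().apply(push(f)[0]-p0))/100).round(3).tolist())
E
```

```text
time_s: 30.5
eef_pos: [435.8, 387.6, 407.0]
ee_rot: [0.17, 0.705, 0.666, -0.179]
force: [-0.6, 0.2, -0.0]
grip_width: -0.002
grip_force: 0.0
wrist [(np.float64(1.57), 2164), (np.float64(1.82), 1793), (np.float64(1.87), 1016), (np.float64(1.77), 394), (np.float64(1.62), 268)]
top [(np.float64(1.57), 115), (np.float64(1.72), 75), (np.float64(1.52), 64), (np.float64(1.67), 38), (np.float64(1.47), 13)]
side [(np.float64(1.57), 92), (np.float64(1.52), 86), (np.float64(1.72), 33), (np.float64(1.47), 28), (np.float64(1.67), 15)]
1.6 [0.002, 0.005, -0.016]
1.5 [-0.128, 0.005, 0.04]
1.4 [-0.252, 0.005, 0.109]
1.3 [-0.369, 0.006, 0.192]
1.2 [-0.476, 0.006, 0.287]
1.1 [-0.574, 0.006, 0.393]
1.0 [-0.66, 0.006, 0.51]
0.9 [-0.733, 0.006, 0.635]
```

The bar follows, now at about 1.57 rad. Continuing along the arc.

```bash
python3 -m crank '[[-0.13,0.005,0.04,0,0,0,1],[-0.25,0.005,0.11,0,0,0,1],[-0.37,0.005,0.19,0,0,0,1],[-0.48,0.006,0.29,0,0,0,1],[-0.57,0.006,0.39,0,0,0,1],[-0.66,0.006,0.51,0,0,0,1],[-0.73,0.006,0.635,0,0,0,1],[-0.73,0.006,0.635,0,0,0,1]]'
python3 - <<'E'
from h import *
from rig import *
p0,R0=pose(status.sense());barangle("wrist");barangle("side")
for f in(.9,.8,.7,.6,.5,.4,.3,.25,.2,.15,.12): print(f,((R0.inv().apply(push(f)[0]-p0))/100).round(3).tolist())
E
```

```text
time_s: 31.45
eef_pos: [431.1, 293.4, 384.2]
ee_rot: [0.169, 0.704, 0.666, -0.18]
force: [-1.0, 0.4, -0.1]
grip_width: -0.001
grip_force: 0.0
wrist [(np.float64(0.87), 4664), (np.float64(1.42), 2716), (np.float64(1.22), 1219), (np.float64(1.32), 994), (np.float64(1.27), 805)]
side [(np.float64(0.82), 62), (np.float64(0.87), 45), (np.float64(1.17), 28), (np.float64(1.07), 23), (np.float64(1.22), 19)]
0.9 [-0.014, 0.001, -0.016]
0.8 [-0.074, 0.001, 0.117]
0.7 [-0.119, 0.001, 0.256]
0.6 [-0.149, 0.002, 0.399]
0.5 [-0.163, 0.002, 0.544]
0.4 [-0.164, 0.002, 0.668]
0.3 [-0.154, 0.002, 0.792]
0.25 [-0.144, 0.003, 0.854]
0.2 [-0.132, 0.003, 0.915]
0.15 [-0.117, 0.003, 0.976]
0.12 [-0.106, 0.003, 1.012]
```

```bash
python3 -m crank '[[-0.07,0,0.117,0,0,0,1],[-0.12,0,0.256,0,0,0,1],[-0.15,0,0.4,0,0,0,1],[-0.163,0,0.544,0,0,0,1],[-0.164,0,0.668,0,0,0,1],[-0.154,0,0.79,0,0,0,1],[-0.144,0,0.854,0,0,0,1],[-0.132,0,0.915,0,0,0,1],[-0.132,0,0.915,0,0,0,1]]'
python3 - <<'E'
from h import *
from rig import *
p0,R0=pose(status.sense());barangle("wrist");barangle("side")
for f in(.2,.15,.1,.07,.05,.03,.01,0,-.01): print(f,((R0.inv().apply(push(f)[0]-p0))/100).round(3).tolist())
E
```

```text
time_s: 32.45
eef_pos: [428.1, 239.4, 310.2]
ee_rot: [0.169, 0.704, 0.666, -0.18]
force: [0.2, 0.3, 0.1]
grip_width: 0.001
grip_force: 0.0
wrist [(np.float64(0.17), 7294), (np.float64(0.92), 2400), (np.float64(0.22), 1965), (np.float64(0.97), 1725), (np.float64(0.87), 1567)]
side [(np.float64(0.17), 50), (np.float64(0.22), 39), (np.float64(0.87), 20), (np.float64(1.02), 19), (np.float64(0.97), 18)]
0.2 [-0.011, 0.001, 0.006]
0.15 [0.004, 0.001, 0.067]
0.1 [0.022, 0.001, 0.127]
0.07 [0.034, 0.001, 0.162]
0.05 [0.042, 0.001, 0.186]
0.03 [0.051, 0.001, 0.209]
0.01 [0.061, 0.001, 0.233]
0 [0.066, 0.001, 0.244]
-0.01 [0.071, 0.001, 0.256]
```

Now I'll press gently towards the clip, watching the force.

```bash
python3 -m crank '[[0.004,0,0.067,0,0,0,1],[0.02,0,0.12,0,0,0,1],[0.034,0,0.16,0,0,0,1],[0.034,0,0.16,0,0,0,1]]'
python3 -m crank '[[0.006,0,0.015,0,0,0,1],[0.012,0,0.03,0,0,0,1],[0.018,0,0.045,0,0,0,1],[0.025,0,0.06,0,0,0,1],[0.025,0,0.06,0,0,0,1]]'
python3 - <<'E'
from h import *
from rig import *
p0,R0=pose(status.sense());barangle("wrist");barangle("side")
for f in(0.02,0.01,0,-.01,-.02): print(f,((R0.inv().apply(push(f)[0]-p0))/100).round(3).tolist())
E
```

```text
time_s: 32.95
eef_pos: [427.8, 234.6, 294.5]
ee_rot: [0.169, 0.704, 0.666, -0.18]
force: [-0.6, -0.1, 0.8]
grip_width: 0.002
grip_force: 0.0
time_s: 33.45
eef_pos: [427.8, 234.0, 288.5]
ee_rot: [0.17, 0.704, 0.666, -0.179]
force: [-0.2, -0.5, 0.2]
grip_width: -0.001
grip_force: 0.0
wrist [(np.float64(-0.03), 7945), (np.float64(0.02), 2233), (np.float64(0.77), 2006), (np.float64(0.82), 1904), (np.float64(0.72), 1435)]
side [(np.float64(0.02), 52), (np.float64(-0.03), 49), (np.float64(0.92), 25), (np.float64(0.97), 18), (np.float64(0.72), 18)]
0.02 [-0.001, 0.001, 0.005]
0.01 [0.004, 0.001, 0.016]
0 [0.009, 0.001, 0.028]
-0.01 [0.014, 0.001, 0.039]
-0.02 [0.019, 0.001, 0.051]
```

```bash
python3 -m crank '[[0.004,0,0.01,0,0,0,1],[0.008,0,0.02,0,0,0,1],[0.012,0,0.03,0,0,0,1],[0.012,0,0.03,0,0,0,1]]'
cat >> h.py <<'E'
def barfit():
    from rig import capture,camera_info
    i=camera_info("wrist");p,d=capture("wrist");K,T=i["K"],i["camera_from_world"]
    v,u=np.mgrid[0:480,0:640];X=unproj(u,v,d,K,T);c,sn=np.cos(YAW),np.sin(YAW);q=X-[RK[0],RK[1],0];x=c*q[...,0]+sn*q[...,1];y=-sn*q[...,0]+c*q[...,1];z=X[...,2]
    for lo,hi in((55,75),(30,50),(5,25),(-20,0),(-32,-22),(-60,-40),(-78,-68),(-86,-80),(-100,-90)):
        k=(d>0)&(abs(x)<6)&(y>lo)&(y<hi)&(z>112)&(z<145)
        if k.sum()>5:print((lo+hi)/2,k.sum(),np.median(z[k]).round(2),np.median(y[k]).round(1))
E
python3 -c "
from h import *
barfit()"
```

```text
time_s: 33.95
eef_pos: [427.8, 233.6, 285.2]
ee_rot: [0.169, 0.704, 0.666, -0.179]
force: [0.2, 0.2, -1.0]
grip_width: -0.003
grip_force: 0.0
65.0 3184 121.52 63.8
40.0 2349 121.49 41.0
15.0 1437 121.47 15.9
-10.0 940 121.43 -9.3
-27.0 505 121.6 -28.8
-50.0 39 128.38 -40.7
```

```bash
python3 -m crank '[[0,0,-0.2,0,0,0,1],[0,0,-0.6,0,0,0,1],[0,0,-1,0,0,0,1],[0,0,-1,0,0,0,1],[0,0,-1,0,0,0,1],[0,0,-1,0,0,0,1]]'
python3 - <<'E'
from h import *
from rig import *
barfit()
i=camera_info("wrist");p,d=capture("wrist");K,T=i["K"],i["camera_from_world"]
v,u=np.mgrid[0:480,0:640];X=unproj(u,v,d,K,T);c,sn=np.cos(YAW),np.sin(YAW);q=X-[RK[0],RK[1],0];x=c*q[...,0]+sn*q[...,1];y=-sn*q[...,0]+c*q[...,1];z=X[...,2]
for ylo in range(-100,-70,4):
    k=(d>0)&(abs(x)<10)&(y>ylo)&(y<ylo+4)&(z>90)
    if k.sum()>2:print(ylo,k.sum(),"z",np.percentile(z[k],[2,50,98]).round(1))
# initial clip profile for comparison
p,d,K,T=load("w1");X=unproj(u,v,d,K,T);q=X-[RK[0],RK[1],0];x=c*q[...,0]+sn*q[...,1];y=-sn*q[...,0]+c*q[...,1];z=X[...,2]
print("initial")
for ylo in range(-100,-70,4):
    k=(d>0)&(abs(x)<10)&(y>ylo)&(y<ylo+4)&(z>90)&(z<150)
    if k.sum()>2:print(ylo,k.sum(),"z",np.percentile(z[k],[2,50,98]).round(1))
E
```

```text
time_s: 34.6
eef_pos: [430.3, 281.0, 372.1]
ee_rot: [0.169, 0.704, 0.666, -0.18]
force: [-0.3, -0.2, -0.2]
grip_width: -0.003
grip_force: 0.0
65.0 854 121.48 65.6
40.0 640 121.41 40.5
15.0 483 121.4 15.2
-10.0 379 121.38 -9.2
-27.0 164 121.43 -27.1
-50.0 271 128.39 -49.2
-73.0 123 121.6 -74.7
-83.0 122 126.52 -84.6
-95.0 221 136.39 -93.9
-100 46 z [138.1 140.9 142.1]
-96 159 z [116.3 136.3 141.4]
-92 88 z [129.1 131.9 134.7]
-88 171 z [124.5 128.9 132. ]
-84 66 z [122.9 124.7 128.2]
-80 148 z [118.2 122.6 125.3]
-76 51 z [120.3 121.3 122.3]
-72 37 z [120.5 121.4 122.5]
initial
-100 55 z [138.6 141.4 143.3]
-96 210 z [ 91.  133.5 140.7]
-92 101 z [128.1 131.9 134.2]
-88 102 z [126.1 129.8 132.3]
```

The bar is level (z 121.5 from hinge to tip), its tip lies under the nose, and the clip profile is back to its initial shape. Handing in.

```bash
python3 -c "
from rig import ticket
print(ticket.finish_job())"
```

```text
the job is handed in; nothing more can be done
None
```

I handed the job in at about 35 s: both dropper bottles measured upright on the floor of the outer cells and the bar measured level under the sprung-back clip. I haven't seen a verdict, and I didn't re-measure the bottles or the jar after closing the bar.

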